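# Set out the sharpening stones

## Robot

A 6-joint arm with a two-finger parallel gripper is mounted at the origin on the work surface. World frame = base frame: x ahead of the robot, y to its left, z up, the work surface at z = 0. Lengths are in m, angles in rad, forces in N, time in s.
With the tool pointing down it reaches from about 0.4 to 0.825 m from the base axis. Payload 7 kg.
Tool frame: the origin (TCP) lies at the very end of the fingers, on their centre line; the grasp point (between the pads) lies arm.grip_point_offset behind it (arm.grip_point_offset is the distance from the TCP to the grasp point, in m); z points along the fingers, y is the line along which they close (so a half turn about z gives the same grasp; the last joint's range is limited). The gripper opens to 88 mm and grips with 3 to 60 N. Pads are 19 mm wide; open, the fingers measure 130 mm over their backs; the gripper's body (78 mm by 193 mm) begins 47 mm behind the grasp point.
Start: joints at [-1.013, 0.359, 0.012, 0, -1.224, -0.288], TCP at [0.18, -0.651, 0.227] pointing down, gripper open.
Joint ranges: [-3.07, 3.07], [-1.43, 2.12], [-1.02, 1.25], [-3.03, 1.67], [-3.05, -0], [-3.03, 3.03]. Speed limits (rad/s): [2.39, 2.39, 3.01, 3.14, 3.14, 3.14].

## Interface

Orientations are given as [roll, pitch, yaw] about the fixed x, y, z axes, in that order (R = Rz(yaw) Ry(pitch) Rx(roll)).
In Python, from station import arm gives the robot as it stands.
- The arm moves only by the shell command python3 -m crank 'ROWS' [OPENING] [FORCE]. ROWS is JSON, a list of rows, each an object of numbers: "dx", "dy", "dz": the shift along the tool's x, y, z in cm; "wx", "wy", "wz": the turn, a rotation vector about the tool's x, y, z in degrees. A call has exactly 10 rows; each row is the pose to reach, as a shift and turn from the pose commanded when the call began, along the tool's axes at that moment; what a row does not reach only later rows make up. A row lasts 1/8 s, in which the tool goes at most 62.5 mm and 10.7 degrees, less where a joint would pass 70% of its speed; a pose out of reach is approached as far as the arm can. A call with a gripper value outside its range is refused whole. OPENING is the finger opening in cm, from 0 to 8.76, set as the call begins (- or left out, the last holds). The fingers move at their own pace and stop on an object; FORCE is the grip in N (left out, the last holds). Time passes only in rows, so rows that repeat a pose let the fingers close, or fill a call up. It gives the time, the measured TCP pose, the force, the opening and the grip force at its end, in the units of the state.
- arm.get_state(): the state, without advancing time (a new reading comes with each control period).
- arm.grab_frame(name): name is "side" or "top" or "wrist"; returns the picture (400x640x3 uint8, red, green, blue); there is no depth.
- arm.calibration(name): a dict with "fx", "fy", "cx", "cy" (pixels), "world_from_camera" (4x4, takes a point from camera to world coordinates). Camera axes: x right, y down, z forward; pixel columns grow to the right and rows downward; lengths in m; the calibration is good to about 2 mm. The wrist camera is an equidistant fisheye: a pixel r from the principal point sees the ray r / f radians off the axis. A picture is of the moment at which its call begins: read the wrist's pose just before it. calibration takes no time and is no camera call; for the wrist camera it gives the pose at the moment of the call.
- arm.job_done(): hands the job in; it is judged then, once.
Trained networks look in the newest picture that a camera, given by its name, has taken for a name from the list of things; names that differ only in an ending like _2 or _b are one class to them, and where a whole thing is asked for, a point or a joint stands for the part that bears it (a point fixed in the world has none). Each returns a list of dicts, best first, with "confidence" (0 to 1); they miss things now and then, are a little off and sometimes report something else, mostly with a low value. They report only what shows in the picture. A call takes as long as a camera call. They do not tell look-alikes from the thing itself.
- arm.find_in(camera, query): "centre" ([x, y, z] in m, in world coordinates, good to about 4 mm: the middle of the surface that is visible of it).
- arm.masks_of(camera, query): "pixels" (400x640 bool, what is visible of it).
- arm.mark_of(camera, query): "centre" ([x, y, z] in m, in world coordinates, good to about 4 mm: a listed point, or the origin of a listed thing).
The state is a dict: "t": time; "q": joint angles; "qd": joint speeds; "joint_efforts": joint torques, N m; "eef_pos": TCP position; "ee_rot": TCP orientation; "force": force on the tool from outside, world axes, zero at the start; "moment": the same for the moment, N m; "width": finger opening in m; "gripper_force": force on a finger pad.
Only numpy, scipy, OpenCV 4.12 (cv2) and the standard library are available. Lean on these libraries where they do the work, as an engineer would, in place of code of your own. Each camera call takes 0.05 s, during which the arm holds its last target. There are 200 camera calls.

## Task

Set out the sharpening stones for the class. Take the stack apart and lay each stone flat, centred and squared up on the cleated board made to its length, between the two cleats; put the scrap of plywood that was packed between the stones into the scrap bin by pushing it in through the flap. The stones are brittle: set them down, never drop them, and leave the gouge, the mallet and the oil can alone.

Things in the scene. Friction and masses are not known exactly. Their poses are not given: they have to be found in the camera images.
- coarse_stone: Bottom of the stack: the longest stone, dark grey, a rectangular block 178 x 60 x 25 mm (x, y, z), 0.5 to 0.7 kg. Origin: centre of its underside, x along its length, z up. Belongs on long_board.
- offcut: Second from the bottom, lying on the coarse stone, packed between the stones: a flat scrap of plywood 146 x 52 x 16 mm (x, y, z), 60 g; its ends stick out from under the fine stone. Origin: centre of its underside, x along its length, z up. Scrap, goes into the bin.
- fine_stone: Third from the bottom, lying on the offcut: the middle-sized stone, pale, a rectangular block 115 x 46 x 20 mm (x, y, z), 0.25 kg. Origin: centre of its underside, x along its length, z up. Belongs on middle_board.
- slip_stone: Top of the stack, lying on the fine stone: the smallest stone, grey with rounded edges (4 mm radius), 85 x 36 x 14 mm (x, y, z), 0.1 kg. Origin: centre of its underside, x along its length, z up. Belongs on short_board.
- long_board: Fixed flat wooden sharpening board, 230 mm long (its x) by 80 mm wide (y), a raised cleat across each end (18 mm wide, 26 mm high). Between the cleats a cork bed 194 mm long, its surface 16 mm above the origin, open at both long sides; the 178 mm coarse stone fits between with 8 mm to spare at each end. Origin: centre of the underside, on the bench; z up.
- middle_board: Fixed flat wooden sharpening board, 167 mm long (its x) by 66 mm wide (y), a raised cleat across each end (18 mm wide, 26 mm high). Between the cleats a cork bed 131 mm long, its surface 16 mm above the origin, open at both long sides; the 115 mm fine stone fits between with 8 mm to spare at each end. Origin: centre of the underside, on the bench; z up.
- short_board: Fixed flat wooden sharpening board, 137 mm long (its x) by 56 mm wide (y), a raised cleat across each end (18 mm wide, 26 mm high). Between the cleats a cork bed 101 mm long, its surface 16 mm above the origin, open at both long sides; the 85 mm slip stone fits between with 8 mm to spare at each end. Origin: centre of the underside, on the bench; z up.
- scrap_bin: Grey plastic scrap bin fixed on the bench, 206 x 166 mm outside (x, y) and 200 mm high, walls 4 mm, with a black lid whose rectangular mouth, 176 mm (x) by 132 mm (y), is centred and filled by the steel flap. Origin: centre of its underside, z up. Things go in from above only, through the flap.
- flap (a joint): Angle of the bin's steel flap, rad: 0 shut (level, top face 194 mm above the bench), grows as it swings down into the bin, to 1.5. 126 mm deep, hinged along x 63 mm to +y of the bin's middle, free edge at -y. A spring shuts it; the offcut's weight does not open it, 2 to 8 N does. Pushed in level 55 mm below the lid's top, length along the bin's x, and let go, the offcut slides off and falls in.
- gouge: Bystander, leave alone: a carving gouge with a pale wooden handle lying beyond the boards, 265 mm long, handle 29 mm thick. Origin: on the bench under the front end of the handle; x along the blade, handle to -x.
- mallet: Bystander, leave alone: a round carver's mallet standing on its head, 92 mm across, 235 mm high. Origin: centre of its underside.
- oil_can: Bystander, leave alone: a small round can of honing oil, 56 mm across, 85 mm high. Origin: centre of its underside.
Mind the look-alikes: they are no part of the job. What is shaped like the offcut but green or purple is not meant.

How it is judged:
By the outcome, as a careful person would: the job done as asked, in the order asked, and still so for the second after the job is handed in, with the robot touching nothing.
It also fails if it takes over 99 s, if anything falls off the work surface, if the arm or the gripper's body presses on something with over 40 N, if the wrist force passes 120 N, or if a joint passes its speed limit or range.

## Working session

There is one attempt and no reset: what is moved stays moved. The work goes in short steps, Python scripts to look and compute and a shell command to move; the robot and the scene stay as the last step left them, time stands still between calls to the robot, and variables do not carry over. Pictures are saved under pics/ and viewed, at most 14 in all, crops included, and the job is handed in when it is done.

```bash
ls; mkdir -p pics; python3 - <<'E'
from station import arm
import cv2, numpy as np
for n in("side","top","wrist"):
    f=arm.grab_frame(n); cv2.imwrite(f"pics/{n}0.png",f[:,:,::-1]); c=arm.calibration(n)
    print(n,{k:(np.round(v,3).tolist()) for k,v in c.items()})
print(arm.get_state(), arm.grip_point_offset)
E
```

```text
pics
side {'fx': 391.211, 'fy': 391.211, 'cx': 322.882, 'cy': 195.183, 'world_from_camera': [[-0.926, -0.249, 0.284, 0.211], [-0.377, 0.576, -0.726, 0.745], [0.017, -0.779, -0.627, 0.792], [0.0, 0.0, 0.0, 1.0]]}
top {'fx': 410.887, 'fy': 410.887, 'cx': 319.925, 'cy': 200.709, 'world_from_camera': [[0.024, -0.993, 0.114, 0.366], [-1.0, -0.025, -0.01, -0.031], [0.013, -0.114, -0.993, 1.511], [0.0, 0.0, 0.0, 1.0]]}
wrist {'fx': 309.707, 'fy': 309.707, 'cx': 321.518, 'cy': 204.232, 'world_from_camera': [[-0.267, 0.927, 0.265, 0.108], [0.964, 0.256, 0.074, -0.671], [0.001, 0.275, -0.962, 0.384], [0.0, 0.0, 0.0, 1.0]]}
{'t': 0.15, 'q': array([-1.01289291e+00,  3.59239518e-01,  1.12751714e-02, -2.66059652e-04,
       -1.22413004e+00, -2.88119010e-01]), 'qd': array([ 0.00029544, -0.00157777,  0.00294628,  0.00095137,  0.001362  ,
       -0.00247394]), 'joint_efforts': array([-2.01100411e-03, -5.83277607e+01,  2.93289042e+01,  7.00120747e+00,
        8.77325510e-03, -1.11169779e-04]), 'eef_pos': array([ 0.17978911, -0.65022077,  0.22582731]), 'ee_rot': array([ 3.14027702e+00, -1.29040705e-04, -2.87189872e+00]), 'force': array([ 0.71061736, -0.57177559, -0.30750291]), 'moment': array([ 0.02325099, -0.01368857,  0.00522396]), 'gripper_force': 0.0, 'width': 0.08766826883280078} 0.0188
```

View pics/top0.png

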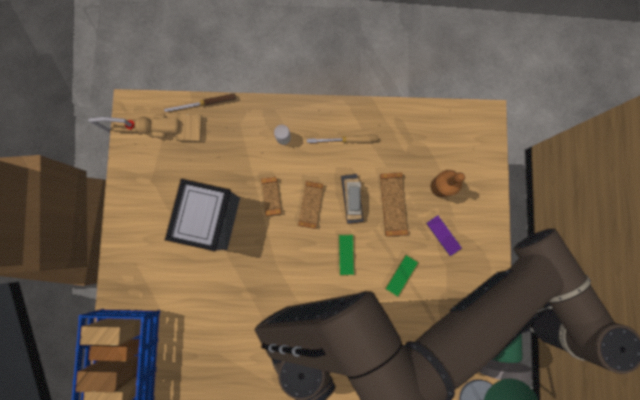

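View pics/side0.png

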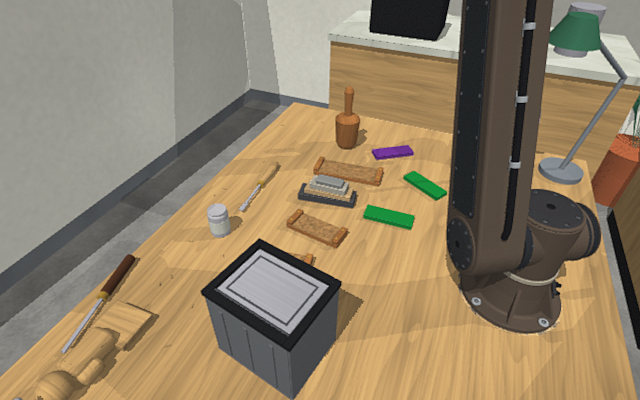

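The top view shows the stack at about (352,198). The boards are at (272,196) short, (311,204) middle and (393,204) long, with the bin at (200,215). The offcut-shaped look-alikes are green at (346,255) and (402,276) and purple at (444,236). The real offcut is the plywood one inside the stack, which the side view shows at (327,190).

```bash
cat > h.py <<'E'
import numpy as np, cv2
from scipy.optimize import minimize
from station import arm
S=4
def box(l,w,h,x0=0,y0=0,z0=0):
    return np.array([[x0+a*l/2,y0+b*w/2,z0+c*h] for a in(-1,1) for b in(-1,1) for c in(0,1)])
def board(L,W): return [box(L,W,.016)]+[box(.018,W,.026,s*(L-.018)/2) for s in(-1,1)]
M=dict(coarse_stone=[box(.178,.06,.025)],offcut=[box(.146,.052,.016)],fine_stone=[box(.115,.046,.02)],
 slip_stone=[box(.085,.036,.014)],long_board=board(.23,.08),middle_board=board(.167,.066),short_board=board(.137,.056),
 scrap_bin=[box(.206,.166,.2)],flap=[box(.176,.126,.001,z0=.194)])
def project(c,P):
    T=np.linalg.inv(c["world_from_camera"]); p=P@T[:3,:3].T+T[:3,3]
    if c["fish"]:
        r=np.hypot(p[:,0],p[:,1]); k=np.arctan2(r,p[:,2])/np.maximum(r,1e-9)
    else: k=1/p[:,2]
    return np.c_[c["fx"]*p[:,0]*k+c["cx"],c["fy"]*p[:,1]*k+c["cy"]]
def ray(c,uv):
    d=(np.atleast_2d(uv)-[c["cx"],c["cy"]])/[c["fx"],c["fy"]]
    if c["fish"]:
        r=np.linalg.norm(d,axis=1,keepdims=True); v=np.c_[d/np.maximum(r,1e-9)*np.sin(r),np.cos(r)]
    else: v=np.c_[d,np.ones(len(d))]
    W=np.array(c["world_from_camera"]); return W[:3,3],v@W[:3,:3].T
def atz(c,uv,z):
    o,v=ray(c,uv); return o+v*((z-o[2])/v[:,2])[:,None]
def cal(n):
    c=dict(arm.calibration(n)); c["fish"]=n=="wrist"; return c
def place(n,p):
    x,y,z,a=p; R=np.array([[np.cos(a),-np.sin(a),0],[np.sin(a),np.cos(a),0],[0,0,1]])
    return [b@R.T+[x,y,z] for b in M[n]]
def render(c,parts):
    m=np.zeros((400*S//2,640*S//2),np.uint8)
    for b in parts:
        t=np.linspace(0,1,1); h=cv2.convexHull(((project(c,b)+.5)*S/2-.5).astype(np.float32))
        cv2.fillConvexPoly(m,np.round(h*16).astype(np.int32),1,shift=4)
    return m>0
def fit(n,views,p0,zfix=True,over=()):
    """views: list of (cal,mask); over: placed parts hiding it"""
    V=[(c,cv2.resize(m.astype(np.float32),None,fx=S/2,fy=S/2)) for c,m in views]
    O=[render(c,over) for c,_ in V]
    def cost(q):
        p=np.r_[q[:2],p0[2] if zfix else q[3],q[2]]; e=0
        for (c,m),o in zip(V,O):
            r=render(c,place(n,p))&~o; e+=1-(np.minimum(r,m).sum()/max(np.maximum(r,m).sum(),1))
        return e/len(V)
    q0=np.r_[p0[0],p0[1],p0[3]]; d=np.diag([.01,.01,.15])
    if not zfix: q0=np.r_[q0,p0[2]]; d=np.diag([.01,.01,.15,.01])
    best=None
    for _ in range(3):
        s=np.vstack([q0,q0+d]); r=minimize(cost,q0,method="Nelder-Mead",options=dict(initial_simplex=s,xatol=1e-4,fatol=1e-5)); q0=r.x; d=-d*.4
    q=r.x; return np.r_[q[:2],p0[2] if zfix else q[3],q[2]],1-r.fun
def masks(cam,n):
    r=arm.masks_of(cam,n); return [(x["confidence"],x["pixels"]) for x in r]
E
python3 - <<'E'
from h import *
for n in("top","side"):
    arm.grab_frame(n); c=cal(n)
    for k in M:
        for cf,m in masks(n,k)[:2]:
            ys,xs=np.nonzero(m); r=cv2.minAreaRect(atz(c,np.c_[xs,ys],.02)[:,:2].astype(np.float32))
            print(n,k,round(cf,2),m.sum(),[xs.mean().round(),ys.mean().round()],np.round(r[0],3),np.round(r[1],3),round(r[2],1))
E
```

```text
top coarse_stone 0.65 142 [np.float64(348.0), np.float64(188.0)] [ 0.552 -0.157] [0.178 0.06 ] 7.0
top offcut 0.95 566 [np.float64(345.0), np.float64(253.0)] [ 0.349 -0.143] [0.147 0.054] 1.1
top offcut 0.84 614 [np.float64(443.0), np.float64(235.0)] [ 0.424 -0.495] [0.148 0.056] 36.6
top fine_stone 0.44 153 [np.float64(351.0), np.float64(198.0)] [ 0.553 -0.167] [0.115 0.044] 0.9
top slip_stone 0.62 242 [np.float64(354.0), np.float64(198.0)] [ 0.551 -0.17 ] [0.089 0.037] 0.9
top long_board 0.87 1409 [np.float64(393.0), np.float64(204.0)] [ 0.533 -0.313] [0.234 0.085] 5.6
top long_board 0.35 825 [np.float64(310.0), np.float64(204.0)] [ 0.524 -0.01 ] [0.066 0.169] 81.1
top middle_board 0.73 821 [np.float64(310.0), np.float64(204.0)] [ 0.525 -0.008] [0.068 0.168] 82.0
top short_board 0.67 830 [np.float64(310.0), np.float64(204.0)] [ 0.524 -0.01 ] [0.066 0.168] 82.0
top short_board 0.58 585 [np.float64(271.0), np.float64(196.0)] [0.552 0.135] [0.139 0.057] 9.8
top scrap_bin 0.61 4055 [np.float64(202.0), np.float64(215.0)] [0.473 0.378] [0.234 0.237] 78.3
top flap 0.57 2133 [np.float64(19
[... 920 characters left out ...]
] [0.084 0.176] 81.1
side middle_board 0.22 14371 [np.float64(274.0), np.float64(315.0)] [0.517 0.275] [0.298 0.341] 78.9
side short_board 0.59 213 [np.float64(329.0), np.float64(193.0)] [ 0.555 -0.168] [0.152 0.06 ] 12.5
side short_board 0.57 138 [np.float64(305.0), np.float64(258.0)] [0.511 0.12 ] [0.053 0.035] 23.0
side scrap_bin 0.83 14402 [np.float64(273.0), np.float64(315.0)] [0.517 0.275] [0.301 0.342] 78.4
side scrap_bin 0.31 220 [np.float64(330.0), np.float64(194.0)] [ 0.55  -0.165] [0.151 0.063] 19.0
side flap 0.66 4970 [np.float64(272.0), np.float64(291.0)] [0.54  0.234] [0.163 0.222] 79.1
side flap 0.36 339 [np.float64(330.0), np.float64(194.0)] [ 0.554 -0.171] [0.155 0.071] 10.4
```

```bash
python3 - <<'E'
from h import *
C={n:cal(n) for n in("top","side")}
for n in C: arm.grab_frame(n)
g=dict(slip_stone=[.553,-.167,.061,.05],fine_stone=[.553,-.167,.041,.05],coarse_stone=[.553,-.16,0,.1],long_board=[.535,-.31,0,.1],
 middle_board=[.525,-.008,0,-.14],short_board=[.552,.133,0,.17],flap=[.48,.36,0,-.2],scrap_bin=[.48,.36,0,-.2])
over=[]
for k,p0 in g.items():
    V={}
    for n in C:
        r=render(C[n],place(k,p0))
        best=max(masks(n,k),key=lambda m:(cv2.resize(r.astype(np.uint8),(640,400))*m[1]).sum()/m[1].sum(),default=None)
        if best: V[n]=(C[n],best[1])
    o=over if 'stone' in k else []
    if k=='short_board': o=place('scrap_bin',[.475,.365,0,-.2])
    if k=='coarse_stone': o=o+place('offcut',np.r_[pf[:2],.025,pf[3]])
    out=[fit(k,list(V.values()),p0,True,o)]
    if k!='short_board' : out+=[fit(k,[V[n]],p0,True,o) for n in V]+[fit(k,list(V.values()),p0,False,o)]
    else: out+=[fit(k,[V['top']],p0,True)]
    print(k,*[(np.round(p,4).tolist(),round(s,3)) for p,s in out])
    if 'stone' in k: pf=out[0][0]; over+=place(k,pf)
E
```

```text
slip_stone ([0.5472, -0.164, 0.061, 0.0165], np.float64(0.831)) ([0.5457, -0.1639, 0.061, 0.019], np.float64(0.836)) ([0.5479, -0.1642, 0.061, 0.0158], np.float64(0.84)) ([0.5474, -0.1637, 0.0614, 0.0255], np.float64(0.834))
fine_stone ([0.5494, -0.1646, 0.041, 0.0101], np.float64(0.679)) ([0.5502, -0.1626, 0.041, 0.0212], np.float64(0.641)) ([0.5491, -0.168, 0.041, -0.0288], np.float64(0.751)) ([0.5493, -0.1643, 0.0432, 0.0136], np.float64(0.684))
coarse_stone ([0.5533, -0.1626, 0.0, 0.1788], np.float64(0.592)) ([0.554, -0.1615, 0.0, 0.1463], np.float64(0.364)) ([0.5536, -0.1617, 0.0, 0.2034], np.float64(0.827)) ([0.5538, -0.1631, -0.0013, 0.1765], np.float64(0.594))
long_board ([0.5354, -0.3149, 0.0, 0.0939], np.float64(0.929)) ([0.5337, -0.3146, 0.0, 0.1033], np.float64(0.949)) ([0.5376, -0.3153, 0.0, 0.0845], np.float64(0.92)) ([0.5353, -0.3144, 0.0008, 0.0934], np.float64(0.93))
middle_board ([0.5251, -0.0102, 0.0, -0.1517], np.float64(0.894)) ([0.5247, -0.0105, 0.0, -0.1436], np.float64(0.899)) ([0.5273, -0.0115, 0.0, -0.1515], np.float64(0.888)) ([0.5253, -0.0107, -0.0006, -0.1525], np.float64(0.895))
short_board ([0.5522, 0.1366, 0.0, 0.1624], np.float64(0.921)) ([0.5522, 0.1366, 0.0, 0.1624], np.float64(0.921))
flap ([0.4666, 0.3492, 0.0, -0.1891], np.float64(0.935)) ([0.4655, 0.3473, 0.0, -0.2001], np.float64(0.923)) ([0.4665, 0.3496, 0.0, -0.1962], np.float64(0.948)) ([0.4668, 0.3482, -0.0026, -0.1883], np.float64(0.937))
scrap_bin ([0.4678, 0.3448, 0.0, -0.2124], np.float64(0.956)) ([0.4678, 0.3448, 0.0, -0.2124], np.float64(0.956)) ([0.4731, 0.3371, -0.0158, -0.2064], np.float64(0.981))
```

View pics/wrist0.png

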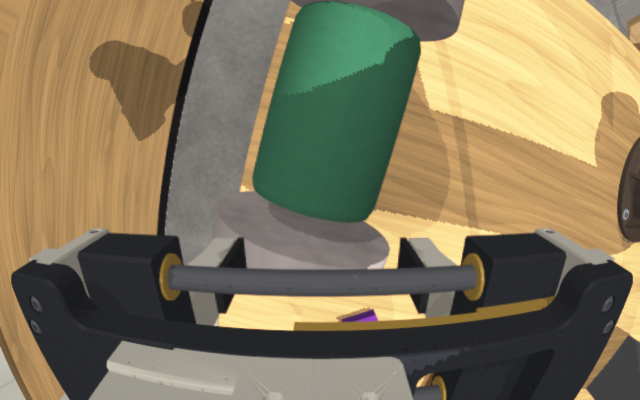

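The wrist view shows the lamp's green shade in the upper half and the fingers in the bottom part, from about row 240 down. So I'll move the camera over the stack.

```bash
cat > go.py <<'E'
import sys; from h import *
from scipy.spatial.transform import Rotation as R
def go(x,y,z,yaw,q=None):
    s=arm.get_state(); r0=R.from_euler("xyz",s["ee_rot"]); r1=R.from_euler("xyz",[np.pi,0,yaw])
    d=r0.inv().apply(np.array([x,y,z])-s["eef_pos"])*100; w=(r0.inv()*r1).as_rotvec(degrees=True)
    print("d",np.round(d,2),"w",np.round(w,1),"from",np.round(s["eef_pos"],4),"yaw",round(s["ee_rot"][2],4),"w",round(s["width"],4),"F",np.round(s["force"],1),"t",round(s["t"],2))
if __name__=="__main__": go(*map(float,sys.argv[1:5]))
E
python3 go.py .62 -.165 .36 -3.13
python3 -m crank '[{"dz":-6},{"dz":-10,"dx":-3,"dy":3,"wz":3},{"dx":-10,"dy":8,"dz":-13,"wz":6},{"dx":-16,"dy":13,"dz":-13,"wz":9},{"dx":-22,"dy":18,"dz":-13,"wz":12},{"dx":-28,"dy":22,"dz":-13,"wz":14.7},{"dx":-34,"dy":26,"dz":-13,"wz":14.7},{"dx":-40,"dy":30,"dz":-13,"wz":14.7},{"dx":-46,"dy":33,"dz":-13,"wz":14.7},{"dx":-51,"dy":35.5,"dz":-13,"wz":14.7}]'; python3 go.py .62 -.165 .36 -3.13
```

```text
d [-55.36  35.07 -13.35] w [ 0.  -0.  14.8] from [ 0.1799 -0.6505  0.2265] yaw -2.8718 w 0.0875 F [-0.3  0.5  0.8] t 2.05
d [-55.36  35.07 -13.35] w [ 0.  -0.  14.8] from [ 0.1799 -0.6505  0.2265] yaw -2.8718 w 0.0875 F [-0.3  0.5  0.8] t 2.05$[0]: bad value
```

```bash
python3 -m crank '[{"dx":0,"dy":0,"dz":-6,"wx":0,"wy":0,"wz":0},{"dx":-3,"dy":3,"dz":-10,"wx":0,"wy":0,"wz":3},{"dx":-10,"dy":8,"dz":-13,"wx":0,"wy":0,"wz":6},{"dx":-16,"dy":13,"dz":-13,"wx":0,"wy":0,"wz":9},{"dx":-22,"dy":18,"dz":-13,"wx":0,"wy":0,"wz":12},{"dx":-28,"dy":22,"dz":-13,"wx":0,"wy":0,"wz":14.7},{"dx":-34,"dy":26,"dz":-13,"wx":0,"wy":0,"wz":14.7},{"dx":-40,"dy":30,"dz":-13,"wx":0,"wy":0,"wz":14.7},{"dx":-46,"dy":33,"dz":-13,"wx":0,"wy":0,"wz":14.7},{"dx":-51,"dy":35.5,"dz":-13,"wx":0,"wy":0,"wz":14.7}]'; python3 go.py .62 -.165 .36 -3.13
```

```text
t: 3.3
eef_pos: [0.5178, -0.2302, 0.3571]
ee_rot: [-3.141, 0.001, -3.128]
force: [0.8, -1.1, 0.6]
width: 0.0872
gripper_force: 0.0
d [-10.31   6.38  -0.28] w [-0.   0.1  0.1] from [ 0.5178 -0.2302  0.3571] yaw -3.128 w 0.0872 F [ 0.8 -1.1  0.6] t 3.3
```

```bash
python3 -m crank '[{"dx":-4,"dy":3,"dz":0,"wx":0,"wy":0,"wz":0},{"dx":-7,"dy":5,"dz":0,"wx":0,"wy":0,"wz":0},{"dx":-9,"dy":6,"dz":0,"wx":0,"wy":0,"wz":0},{"dx":-9,"dy":6,"dz":0,"wx":0,"wy":0,"wz":0},{"dx":-9,"dy":6,"dz":0,"wx":0,"wy":0,"wz":0},{"dx":-9,"dy":6,"dz":0,"wx":0,"wy":0,"wz":0},{"dx":-9,"dy":6,"dz":0,"wx":0,"wy":0,"wz":0},{"dx":-9,"dy":6,"dz":0,"wx":0,"wy":0,"wz":0},{"dx":-9,"dy":6,"dz":0,"wx":0,"wy":0,"wz":0},{"dx":-9,"dy":6,"dz":0,"wx":0,"wy":0,"wz":0}]'; python3 - <<'E'
from h import *
c=cal("wrist"); f=arm.grab_frame("wrist"); cv2.imwrite("pics/wrist1.png",f[:,:,::-1])
import pickle
D={k:masks("wrist",k) for k in M}
pickle.dump((c,f,D),open("w1.pkl","wb"))
for k in D:
    for cf,m in D[k][:3]:
        ys,xs=np.nonzero(m); print(k,round(cf,2),m.sum(),xs.mean().round(),ys.mean().round())
E
python3 go.py .62 -.165 .36 -3.13
```

```text
t: 4.55
eef_pos: [0.6059, -0.1709, 0.3565]
ee_rot: [3.142, 0.0, -3.128]
force: [0.1, -0.2, 0.4]
width: 0.0877
gripper_force: 0.0
coarse_stone 0.72 957 330.0 138.0
offcut 0.88 2004 142.0 70.0
offcut 0.77 458 207.0 7.0
offcut 0.6 637 330.0 125.0
fine_stone 0.76 1018 324.0 131.0
slip_stone 0.77 1404 326.0 127.0
slip_stone 0.19 243 456.0 253.0
long_board 0.73 6533 235.0 120.0
middle_board 0.8 3930 418.0 117.0
middle_board 0.17 1631 632.0 116.0
short_board 0.56 2274 491.0 140.0
scrap_bin 0.67 11515 595.0 106.0
scrap_bin 0.39 4059 118.0 174.0
flap 0.71 1661 631.0 116.0
d [-1.41  0.56 -0.36] w [ 0.  -0.   0.1] from [ 0.6059 -0.1708  0.3564] yaw -3.1284 w 0.0876 F [ 1.  -0.   0.5] t 5.05
```

View pics/wrist1.png

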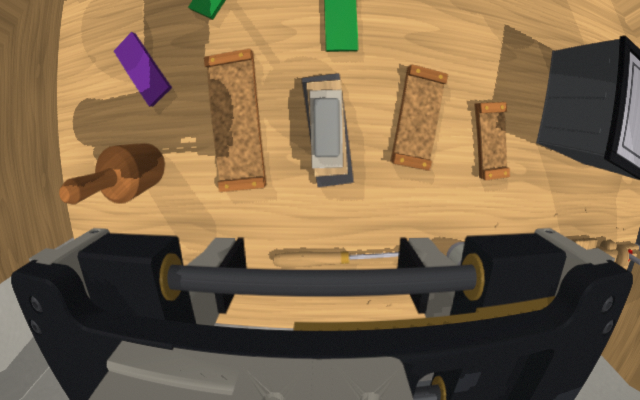

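The wrist view has the stack at (327,127), long board at (235,120), middle board at (418,117) and short board at (491,140). There are four offcut-shaped things: purple (142,70), green (341,22), green (207,7), and the pale plywood at (328,130) between dark and pale stones. Only the last is plywood packed in the stack. I'll confirm it in a crop and fit the poses.

```bash
cat > est.py <<'E'
from h import *
import pickle
c,f,D=pickle.load(open("w1.pkl","rb"))
cv2.imwrite("pics/crop1.png",cv2.resize(f[65:195,290:365,::-1],None,fx=4.5,fy=4.5,interpolation=cv2.INTER_CUBIC))
C={n:cal(n) for n in("top","side")}; D3={}
for n in C: arm.grab_frame(n)
g=dict(slip_stone=[.548,-.164,.061,.02],fine_stone=[.549,-.165,.041,.02],offcut=[.549,-.165,.025,.05],coarse_stone=[.553,-.162,0,.15],long_board=[.535,-.315,0,.1],
 middle_board=[.525,-.01,0,-.15],short_board=[.552,.136,0,.16],flap=[.466,.349,0,-.19])
over=[]
for k,p0 in g.items():
    V={}
    for n in("wrist","top","side"):
        if n=="wrist": ms,cc=D[k],c
        else: ms,cc=masks(n,k),C[n]
        r=cv2.resize(render(cc,place(k,p0)).astype(np.uint8),(640,400))
        sc=[( (r*m).sum()/(r|m).sum()) for _,m in ms]
        if sc and max(sc)>.15: V[n]=(cc,ms[int(np.argmax(sc))][1])
    o=over if k in('slip_stone','fine_stone','offcut','coarse_stone') else []
    if k=='short_board': V.pop('side',0)
    print(k,list(V))
    for vs,zf in ((["wrist"],1),(["top"],1),(["side"],1),(list(V),0)):
        if all(v in V for v in vs):
            p,s=fit(k,[V[v] for v in vs],p0,zf,o); print("   ",vs,np.round(p,4).tolist(),round(s,3))
            if vs==["wrist"]: pf=p
    if 'board' not in k and k!='flap': over+=place(k,pf)
E
python3 est.py
```

```text
slip_stone ['wrist', 'top', 'side']
    ['wrist'] [0.5439, -0.1662, 0.061, 0.0206] 0.907
    ['top'] [0.5472, -0.1637, 0.061, 0.0325] 0.851
    ['side'] [0.5469, -0.1656, 0.061, 0.1122] 0.769
    ['wrist', 'top', 'side'] [0.5454, -0.166, 0.0589, 0.0187] 0.835
fine_stone ['wrist', 'top', 'side']
    ['wrist'] [0.5467, -0.1666, 0.041, 0.0242] 0.747
    ['top'] [0.5481, -0.1638, 0.041, 0.0416] 0.663
    ['side'] [0.5491, -0.165, 0.041, 0.072] 0.808
    ['wrist', 'top', 'side'] [0.5477, -0.1658, 0.0401, 0.0226] 0.71
offcut ['wrist', 'top', 'side']
    ['wrist'] [0.546, -0.1643, 0.025, 0.0936] 0.709
    ['top'] [0.5471, -0.1623, 0.025, 0.0938] 0.657
    ['side'] [0.5477, -0.1609, 0.025, 0.1184] 0.783
    ['wrist', 'top', 'side'] [0.5465, -0.1641, 0.0222, 0.0979] 0.71
coarse_stone ['wrist', 'top', 'side']
    ['wrist'] [0.5508, -0.1627, 0.0, 0.1593] 0.785
    ['top'] [0.5507, -0.1621, 0.0, 0.127] 0.471
    ['side'] [0.5536, -0.1625, 0.0, 0.1705] 0.833
    ['wrist', 'top', 'side'] [0.551, -0.1627, -0.0005, 0.1581] 0.686
long_board ['wrist', 'side']
    ['wrist'] [0.5336, -0.3182, 0.0, 0.0879] 0.963
    ['side'] [0.5379, -0.3162, 0.0, 0.094] 0.887
    ['wrist', 'side'] [0.5354, -0.3187, -0.0021, 0.0898] 0.918
middle_board ['wrist', 'side']
    ['wrist'] [0.523, -0.0112, 0.0, -0.1473] 0.948
    ['side'] [0.5264, -0.0103, 0.0, -0.1359] 0.926
    ['wrist', 'side'] [0.5247, -0.0109, -0.0009, -0.1443] 0.932
short_board ['wrist']
    ['wrist'] [0.5505, 0.1353, 0.0, 0.1679] 0.943
    ['wrist'] [0.5507, 0.139, -0.0064, 0.1735] 0.949
flap ['wrist', 'top', 'side']
    ['wrist'] [0.4636, 0.3559, 0.0, -0.1914] 0.942
    ['top'] [0.4655, 0.3491, 0.0, -0.206] 0.934
    ['side'] [0.4672, 0.3487, 0.0, -0.1963] 0.953
    ['wrist', 'top', 'side'] [0.4645, 0.3504, 0.0031, -0.204] 0.933
```

View pics/crop1.png

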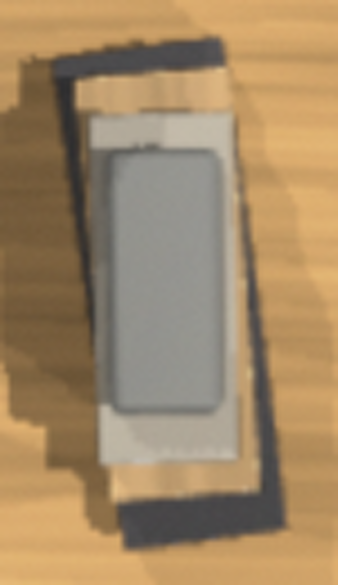

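The crop confirms it: pale plywood ends stick out from under the pale stone and above the dark one. The fitted heights agree with the text to about 2 mm. Next is the approach to the slip stone.

```bash
python3 go.py .546 -.1652 .085 -3.117
```

```text
d [ 5.98  0.65 27.14] w [-0.  -0.  -0.7] from [ 0.6059 -0.1709  0.3564] yaw -3.1284 w 0.0879 F [0.4 0.  0.3] t 5.95
```

```bash
python3 -m crank '[{"dx":3,"dy":0.3,"dz":4,"wx":0,"wy":0,"wz":0},{"dx":5,"dy":0.6,"dz":9,"wx":0,"wy":0,"wz":-0.7},{"dx":6,"dy":0.65,"dz":15,"wx":0,"wy":0,"wz":-0.7},{"dx":6,"dy":0.65,"dz":20,"wx":0,"wy":0,"wz":-0.7},{"dx":6,"dy":0.65,"dz":24,"wx":0,"wy":0,"wz":-0.7},{"dx":6,"dy":0.65,"dz":26,"wx":0,"wy":0,"wz":-0.7},{"dx":6,"dy":0.65,"dz":27.1,"wx":0,"wy":0,"wz":-0.7},{"dx":6,"dy":0.65,"dz":27.1,"wx":0,"wy":0,"wz":-0.7},{"dx":6,"dy":0.65,"dz":27.1,"wx":0,"wy":0,"wz":-0.7},{"dx":6,"dy":0.65,"dz":27.1,"wx":0,"wy":0,"wz":-0.7}]' 6; python3 go.py .546 -.1652 .0645 -3.117
```

```text
t: 7.2
eef_pos: [0.5465, -0.1652, 0.0865]
ee_rot: [-3.142, 0.002, -3.116]
force: [-0.0, 0.0, 0.7]
width: 0.06
gripper_force: 0.0
d [ 0.05 -0.    2.2 ] w [-0.   0.1  0.1] from [ 0.5465 -0.1652  0.0865] yaw -3.116 w 0.06 F [-0.   0.   0.7] t 7.2
```

```bash
python3 -m crank '[{"dx":0,"dy":0,"dz":1,"wx":0,"wy":0,"wz":0},{"dx":0,"dy":0,"dz":1.6,"wx":0,"wy":0,"wz":0},{"dx":0,"dy":0,"dz":2,"wx":0,"wy":0,"wz":0},{"dx":0,"dy":0,"dz":2.15,"wx":0,"wy":0,"wz":0},{"dx":0,"dy":0,"dz":2.15,"wx":0,"wy":0,"wz":0},{"dx":0,"dy":0,"dz":2.15,"wx":0,"wy":0,"wz":0},{"dx":0,"dy":0,"dz":2.15,"wx":0,"wy":0,"wz":0},{"dx":0,"dy":0,"dz":2.15,"wx":0,"wy":0,"wz":0},{"dx":0,"dy":0,"dz":2.15,"wx":0,"wy":0,"wz":0},{"dx":0,"dy":0,"dz":2.15,"wx":0,"wy":0,"wz":0}]'; python3 -m crank '[{"dx":0,"dy":0,"dz":0,"wx":0,"wy":0,"wz":0},{"dx":0,"dy":0,"dz":0,"wx":0,"wy":0,"wz":0},{"dx":0,"dy":0,"dz":0,"wx":0,"wy":0,"wz":0},{"dx":0,"dy":0,"dz":0,"wx":0,"wy":0,"wz":0},{"dx":0,"dy":0,"dz":0,"wx":0,"wy":0,"wz":0},{"dx":0,"dy":0,"dz":0,"wx":0,"wy":0,"wz":0},{"dx":0,"dy":0,"dz":0,"wx":0,"wy":0,"wz":0},{"dx":0,"dy":0,"dz":0,"wx":0,"wy":0,"wz":0},{"dx":0,"dy":0,"dz":-0.5,"wx":0,"wy":0,"wz":0},{"dx":0,"dy":0,"dz":-1.5,"wx":0,"wy":0,"wz":0}]' 2.5 15; python3 go.py .552 .136 .16 -2.977
```

```text
t: 8.45
eef_pos: [0.5459, -0.1651, 0.064]
ee_rot: [3.142, 0.0, -3.116]
force: [0.1, 0.1, -0.4]
width: 0.0598
gripper_force: 0.0
t: 9.7
eef_pos: [0.5455, -0.1651, 0.0791]
ee_rot: [3.142, -0.001, -3.116]
force: [0.4, 0.1, -0.9]
width: 0.0359
gripper_force: 15.0
d [-1.41 30.09 -8.09] w [ 0.  -0.1 -8. ] from [ 0.5455 -0.1651  0.0791] yaw -3.1162 w 0.0359 F [ 0.4  0.1 -0.9] t 9.7
```

```bash
python3 -m crank '[{"dx":0,"dy":0,"dz":-4,"wx":0,"wy":0,"wz":0},{"dx":0,"dy":3,"dz":-7,"wx":0,"wy":0,"wz":0},{"dx":-0.4,"dy":8,"dz":-8,"wx":0,"wy":0,"wz":-2},{"dx":-0.8,"dy":13,"dz":-8,"wx":0,"wy":0,"wz":-4},{"dx":-1.2,"dy":18,"dz":-8,"wx":0,"wy":0,"wz":-6},{"dx":-1.4,"dy":23,"dz":-8,"wx":0,"wy":0,"wz":-8},{"dx":-1.4,"dy":27,"dz":-8,"wx":0,"wy":0,"wz":-8},{"dx":-1.4,"dy":29.5,"dz":-8,"wx":0,"wy":0,"wz":-8},{"dx":-1.4,"dy":30.1,"dz":-8,"wx":0,"wy":0,"wz":-8},{"dx":-1.4,"dy":30.1,"dz":-8,"wx":0,"wy":0,"wz":-8}]'; python3 - <<'E'
from h import *
c=cal("wrist"); f=arm.grab_frame("wrist"); cv2.imwrite("pics/wrist2.png",f[:,:,::-1])
s=arm.get_state(); print(s["eef_pos"],s["ee_rot"])
for k,p0 in (("short_board",[.552,.136,0,.165]),("slip_stone",[*s["eef_pos"][:2],s["eef_pos"][2]-.0035,s["ee_rot"][2]+np.pi])):
    for cf,m in masks("wrist",k)[:2]:
        ys,xs=np.nonzero(m); print(k,round(cf,2),m.sum(),xs.mean().round(),ys.mean().round(), fit(k,[(c,m)],p0))
E
python3 go.py .552 .136 .06 -2.977
```

```text
t: 10.95
eef_pos: [0.5521, 0.1361, 0.1593]
ee_rot: [3.142, 0.0, -2.976]
force: [0.2, -0.3, -0.3]
width: 0.0358
gripper_force: 15.0
[0.55210187 0.13563892 0.1592264 ] [-3.14158761e+00  4.10524008e-05 -2.97657818e+00]
short_board 0.66 3152 321.0 150.0 (array([0.54978874, 0.1344877 , 0.        , 0.16650281]), np.float64(0.4124563932418823))
slip_stone 0.83 7622 322.0 239.0 (array([0.55129551, 0.13527129, 0.1557264 , 0.17061848]), np.float64(0.7664644122123718))
d [0.   0.08 9.91] w [-0. -0. -0.] from [0.5521 0.1352 0.1591] yaw -2.9774 w 0.0359 F [-0.2  0.1 -1.7] t 11.1
```

View pics/wrist2.png

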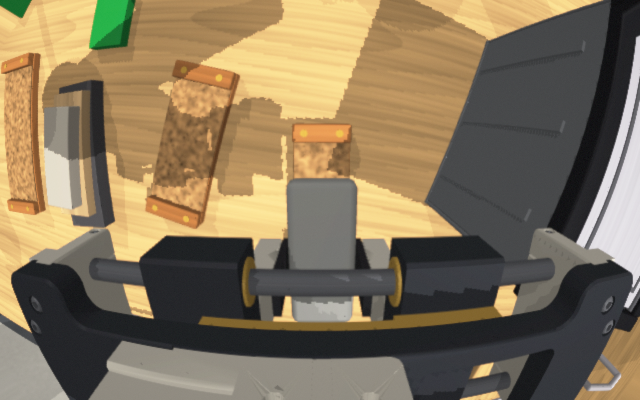

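The slip stone sits centred over the short board in the image, with the cleat and stone both at column 322. I'll lower it in two stages.

```bash
python3 -m crank '[{"dx":0,"dy":0,"dz":3,"wx":0,"wy":0,"wz":0},{"dx":0.1,"dy":0.05,"dz":6,"wx":0,"wy":0,"wz":0},{"dx":0.1,"dy":0.05,"dz":9,"wx":0,"wy":0,"wz":0},{"dx":0.1,"dy":0.05,"dz":11,"wx":0,"wy":0,"wz":0},{"dx":0.1,"dy":0.05,"dz":12.5,"wx":0,"wy":0,"wz":0},{"dx":0.1,"dy":0.05,"dz":13.2,"wx":0,"wy":0,"wz":0},{"dx":0.1,"dy":0.05,"dz":13.5,"wx":0,"wy":0,"wz":0},{"dx":0.1,"dy":0.05,"dz":13.5,"wx":0,"wy":0,"wz":0},{"dx":0.1,"dy":0.05,"dz":13.5,"wx":0,"wy":0,"wz":0},{"dx":0.1,"dy":0.05,"dz":13.5,"wx":0,"wy":0,"wz":0}]'; python3 go.py .551 .1355 .0195 -2.977
```

```text
t: 12.35
eef_pos: [0.5513, 0.1366, 0.0244]
ee_rot: [3.141, 0.001, -2.976]
force: [1.2, -0.4, -0.6]
width: 0.0359
gripper_force: 15.0
d [ 0.05 -0.11  0.49] w [0. 0. 0.] from [0.5513 0.1366 0.0244] yaw -2.9763 w 0.0359 F [ 1.2 -0.4 -0.6] t 12.35
```

```bash
python3 -m crank '[{"dx":0,"dy":-0.05,"dz":0.1,"wx":0,"wy":0,"wz":0},{"dx":0,"dy":-0.05,"dz":0.2,"wx":0,"wy":0,"wz":0},{"dx":0,"dy":-0.05,"dz":0.25,"wx":0,"wy":0,"wz":0},{"dx":0,"dy":-0.05,"dz":0.3,"wx":0,"wy":0,"wz":0},{"dx":0,"dy":-0.05,"dz":0.35,"wx":0,"wy":0,"wz":0},{"dx":0,"dy":-0.05,"dz":0.4,"wx":0,"wy":0,"wz":0},{"dx":0,"dy":-0.05,"dz":0.45,"wx":0,"wy":0,"wz":0},{"dx":0,"dy":-0.05,"dz":0.5,"wx":0,"wy":0,"wz":0},{"dx":0,"dy":-0.05,"dz":0.55,"wx":0,"wy":0,"wz":0},{"dx":0,"dy":-0.05,"dz":0.55,"wx":0,"wy":0,"wz":0}]'
```

```text
t: 13.6
eef_pos: [0.5512, 0.136, 0.0189]
ee_rot: [-3.142, 0.0, -2.976]
force: [-2.3, 0.6, 5.0]
width: 0.0361
gripper_force: 15.0
```

Contact at 5 N, at the expected height. Release and rise, on to the fine stone.

```bash
python3 -m crank '[{"dx":0,"dy":0,"dz":0,"wx":0,"wy":0,"wz":0},{"dx":0,"dy":0,"dz":0,"wx":0,"wy":0,"wz":0},{"dx":0,"dy":0,"dz":0,"wx":0,"wy":0,"wz":0},{"dx":0,"dy":0,"dz":0,"wx":0,"wy":0,"wz":0},{"dx":0,"dy":0,"dz":-1,"wx":0,"wy":0,"wz":0},{"dx":0,"dy":0,"dz":-5,"wx":0,"wy":0,"wz":0},{"dx":0,"dy":0,"dz":-10,"wx":0,"wy":0,"wz":0},{"dx":0,"dy":0,"dz":-15,"wx":0,"wy":0,"wz":0},{"dx":0,"dy":-3,"dz":-18,"wx":0,"wy":0,"wz":0},{"dx":0,"dy":-7,"dz":-20,"wx":0,"wy":0,"wz":2}]' 6; python3 go.py .548 -.1652 .18 -3.112
```

```text
t: 14.85
eef_pos: [0.5632, 0.0669, 0.2214]
ee_rot: [3.141, 0.003, -3.01]
force: [0.7, -0.5, 0.2]
width: 0.06
gripper_force: 0.0
d [  4.56 -22.81   4.11] w [0.1 0.2 5.8] from [0.5632 0.0669 0.2214] yaw -3.0102 w 0.06 F [ 0.7 -0.5  0.2] t 14.85
```

```bash
python3 -m crank '[{"dx":-0.5,"dy":-4,"dz":-3,"wx":0,"wy":0,"wz":2},{"dx":-1,"dy":-8,"dz":-6,"wx":0,"wy":0,"wz":4},{"dx":-1.6,"dy":-12,"dz":-8,"wx":0,"wy":0,"wz":5.8},{"dx":-1.6,"dy":-15,"dz":-8,"wx":0,"wy":0,"wz":5.8},{"dx":-1.6,"dy":-16,"dz":-8,"wx":0,"wy":0,"wz":5.8},{"dx":-1.6,"dy":-16,"dz":-8,"wx":0,"wy":0,"wz":5.8},{"dx":-1.6,"dy":-16,"dz":-8,"wx":0,"wy":0,"wz":5.8},{"dx":-1.6,"dy":-16,"dz":-8,"wx":0,"wy":0,"wz":5.8},{"dx":-1.6,"dy":-16,"dz":-8,"wx":0,"wy":0,"wz":5.8},{"dx":-1.6,"dy":-16,"dz":-8,"wx":0,"wy":0,"wz":5.8}]'
cat > look.py <<'E'
from h import *
import sys
from go import go
g=dict(slip_stone=[.5512,.136,.016,.166],fine_stone=[.548,-.165,.041,.024],offcut=[.546,-.164,.025,.094],coarse_stone=[.551,-.1625,0,.158],long_board=[.535,-.316,0,.09],
 middle_board=[.525,-.011,0,-.145],short_board=[.5515,.136,0,.166],flap=[.466,.35,0,-.197])
# args: picname key[:x,y,z,yaw][<occluder] ...
def look(pic,keys,cams=("wrist",),occ={},upd={}):
    g.update(upd)
    for n in cams:
        c=cal(n); f=arm.grab_frame(n); cv2.imwrite(f"pics/{pic}_{n}.png",f[:,:,::-1])
        done={}
        for k in keys:
            p0=g[k]; r=cv2.resize(render(c,place(k,p0)).astype(np.uint8),(640,400))
            ms=masks(n,k); sc=[(r*m).sum()/(r|m).sum() for _,m in ms]
            if not sc or max(sc)<.12: print(n,k,"none"); continue
            i=int(np.argmax(sc)); o=[b for q in occ.get(k,()) for b in place(q,done.get(q,g[q]))]
            p,s=fit(k,[(c,ms[i][1])],p0,True,o); done[k]=p; print(n,k,np.round(p,4).tolist(),round(s,3))
E
python3 - <<'E'
from look import *
look("a",["slip_stone","short_board","fine_stone","middle_board"],("wrist","top","side"),{"short_board":["slip_stone"]})
go(.548,-.1652,.07,-3.112)
E
```

```text
t: 16.1
eef_pos: [0.5993, -0.0893, 0.2985]
ee_rot: [3.142, -0.0, -3.112]
force: [0.4, 0.1, 1.5]
width: 0.0601
gripper_force: 0.0
wrist slip_stone [0.5489, 0.1347, 0.016, 0.1116] 0.857
wrist short_board [0.5506, 0.1353, 0.0, 0.1453] 0.837
wrist fine_stone [0.5465, -0.1664, 0.041, 0.0495] 0.96
wrist middle_board [0.5231, -0.012, 0.0, -0.1481] 0.968
top slip_stone none
top short_board none
top fine_stone [0.5482, -0.1646, 0.041, 0.0182] 0.912
top middle_board [0.5258, -0.0092, 0.0, -0.1364] 0.941
side slip_stone none
side short_board none
side fine_stone [0.5487, -0.1648, 0.041, 0.0253] 0.925
side middle_board [0.5257, -0.012, 0.0, -0.1499] 0.883
d [ 5.35 -7.4  22.84] w [ 0.  0. -0.] from [ 0.5993 -0.0897  0.2984] yaw -3.1127 w 0.0598 F [ 0.6 -0.1 -0.3] t 16.85
```

```bash
python3 -m crank '[{"dx":2,"dy":-3,"dz":3,"wx":0,"wy":0,"wz":0},{"dx":4,"dy":-6,"dz":7,"wx":0,"wy":0,"wz":0},{"dx":5.3,"dy":-7.4,"dz":12,"wx":0,"wy":0,"wz":0},{"dx":5.3,"dy":-7.4,"dz":17,"wx":0,"wy":0,"wz":0},{"dx":5.3,"dy":-7.4,"dz":20.5,"wx":0,"wy":0,"wz":0},{"dx":5.3,"dy":-7.4,"dz":22,"wx":0,"wy":0,"wz":0},{"dx":5.3,"dy":-7.4,"dz":22.8,"wx":0,"wy":0,"wz":0},{"dx":5.3,"dy":-7.4,"dz":22.8,"wx":0,"wy":0,"wz":0},{"dx":5.3,"dy":-7.4,"dz":22.8,"wx":0,"wy":0,"wz":0},{"dx":5.3,"dy":-7.4,"dz":22.8,"wx":0,"wy":0,"wz":0}]'; python3 go.py .5478 -.1653 .045 -3.112
```

```text
t: 18.1
eef_pos: [0.5491, -0.1651, 0.0715]
ee_rot: [-3.142, 0.002, -3.113]
force: [0.3, -0.1, 0.1]
width: 0.0602
gripper_force: 0.0
d [ 0.14 -0.01  2.65] w [-0.   0.1 -0. ] from [ 0.5491 -0.1651  0.0715] yaw -3.1125 w 0.0602 F [ 0.3 -0.1  0.1] t 18.1
```

```bash
python3 -m crank '[{"dx":0.05,"dy":0,"dz":1,"wx":0,"wy":0,"wz":0},{"dx":0.05,"dy":0,"dz":1.7,"wx":0,"wy":0,"wz":0},{"dx":0.05,"dy":0,"dz":2.3,"wx":0,"wy":0,"wz":0},{"dx":0.05,"dy":0,"dz":2.6,"wx":0,"wy":0,"wz":0},{"dx":0.05,"dy":0,"dz":2.6,"wx":0,"wy":0,"wz":0},{"dx":0.05,"dy":0,"dz":2.6,"wx":0,"wy":0,"wz":0},{"dx":0.05,"dy":0,"dz":2.6,"wx":0,"wy":0,"wz":0},{"dx":0.05,"dy":0,"dz":2.6,"wx":0,"wy":0,"wz":0},{"dx":0.05,"dy":0,"dz":2.6,"wx":0,"wy":0,"wz":0},{"dx":0.05,"dy":0,"dz":2.6,"wx":0,"wy":0,"wz":0}]'; python3 -m crank '[{"dx":0,"dy":0,"dz":0,"wx":0,"wy":0,"wz":0},{"dx":0,"dy":0,"dz":0,"wx":0,"wy":0,"wz":0},{"dx":0,"dy":0,"dz":0,"wx":0,"wy":0,"wz":0},{"dx":0,"dy":0,"dz":0,"wx":0,"wy":0,"wz":0},{"dx":0,"dy":0,"dz":0,"wx":0,"wy":0,"wz":0},{"dx":0,"dy":0,"dz":0,"wx":0,"wy":0,"wz":0},{"dx":0,"dy":0,"dz":0,"wx":0,"wy":0,"wz":0},{"dx":0,"dy":0,"dz":0,"wx":0,"wy":0,"wz":0},{"dx":0,"dy":0,"dz":-0.5,"wx":0,"wy":0,"wz":0},{"dx":0,"dy":0,"dz":-1.5,"wx":0,"wy":0,"wz":0}]' 3.5 20; python3 go.py .5249 -.011 .14 -3.2866
```

```text
t: 19.35
eef_pos: [0.548, -0.1652, 0.0445]
ee_rot: [3.142, 0.0, -3.113]
force: [-0.5, -0.0, -0.3]
width: 0.0598
gripper_force: 0.0
t: 20.6
eef_pos: [0.5474, -0.1652, 0.0594]
ee_rot: [3.142, -0.001, -3.113]
force: [-0.5, -0.2, -2.5]
width: 0.0456
gripper_force: 20.0
d [ 1.82 15.48 -8.05] w [-0.  -0.1 10. ] from [ 0.5474 -0.1652  0.0594] yaw -3.1127 w 0.0456 F [-0.5 -0.2 -2.5] t 20.6
```

```bash
python3 -m crank '[{"dx":0,"dy":0,"dz":-4,"wx":0,"wy":0,"wz":0},{"dx":0.2,"dy":3,"dz":-7,"wx":0,"wy":0,"wz":2},{"dx":0.6,"dy":7,"dz":-8,"wx":0,"wy":0,"wz":5},{"dx":1.2,"dy":11,"dz":-8,"wx":0,"wy":0,"wz":8},{"dx":1.8,"dy":14,"dz":-8,"wx":0,"wy":0,"wz":10},{"dx":1.8,"dy":15.5,"dz":-8,"wx":0,"wy":0,"wz":10},{"dx":1.8,"dy":15.5,"dz":-8,"wx":0,"wy":0,"wz":10},{"dx":1.8,"dy":15.5,"dz":-8,"wx":0,"wy":0,"wz":10},{"dx":1.8,"dy":15.5,"dz":-8,"wx":0,"wy":0,"wz":10},{"dx":1.8,"dy":15.5,"dz":-8,"wx":0,"wy":0,"wz":10}]'; python3 - <<'E'
from look import *
s=arm.get_state(); p=s["eef_pos"]
look("b",["fine_stone","middle_board","slip_stone","short_board","offcut","coarse_stone"],("wrist",),{"middle_board":["fine_stone"],"short_board":["slip_stone"],"coarse_stone":["offcut"]},
 {"fine_stone":[p[0],p[1],p[2]-.0035,-.145]})
go(.5249,-.011,.0225,-3.2866)
E
```

```text
t: 21.85
eef_pos: [0.5255, -0.0114, 0.1393]
ee_rot: [-3.141, -0.0, 2.995]
force: [0.6, 0.5, -2.0]
width: 0.0456
gripper_force: 20.0
wrist fine_stone [0.5245, -0.0123, 0.1358, -0.1336] 0.741
wrist middle_board [0.5232, -0.012, 0.0, -0.1491] 0.963
wrist slip_stone [0.5506, 0.1362, 0.016, 0.2009] 0.795
wrist short_board [0.5506, 0.1361, 0.0, 0.1773] 0.619
wrist offcut [0.5455, -0.1687, 0.025, 0.0424] 0.453
wrist coarse_stone [0.5474, -0.1744, 0.0, -0.0181] 0.5
d [ 0.06 -0.03 11.69] w [ 0. -0. -0.] from [ 0.5255 -0.0108  0.1394] yaw 2.9959 w 0.0455 F [ 0.  -0.5 -2.3] t 22.2
```

View pics/b_wrist.png

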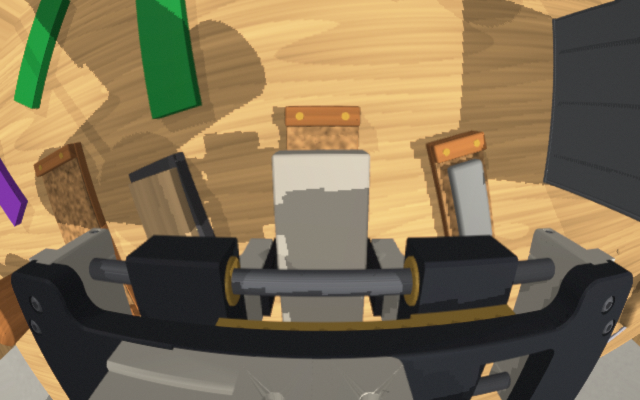

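The stone (centre column about 321.5) lines up with the middle board's cleat (column 323), and the slip stone lies on the short board. I'll lower it.

```bash
python3 -m crank '[{"dx":0.1,"dy":0,"dz":3,"wx":0,"wy":0,"wz":0},{"dx":0.1,"dy":0,"dz":6,"wx":0,"wy":0,"wz":0},{"dx":0.1,"dy":0,"dz":8.5,"wx":0,"wy":0,"wz":0},{"dx":0.1,"dy":0,"dz":10.5,"wx":0,"wy":0,"wz":0},{"dx":0.1,"dy":0,"dz":11.2,"wx":0,"wy":0,"wz":0},{"dx":0.1,"dy":0,"dz":11.5,"wx":0,"wy":0,"wz":0},{"dx":0.1,"dy":0,"dz":11.5,"wx":0,"wy":0,"wz":0},{"dx":0.1,"dy":0,"dz":11.5,"wx":0,"wy":0,"wz":0},{"dx":0.1,"dy":0,"dz":11.6,"wx":0,"wy":0,"wz":0},{"dx":0.1,"dy":0,"dz":11.7,"wx":0,"wy":0,"wz":0}]'; python3 go.py .5245 -.0113 .0195 -3.2866
```

```text
t: 23.45
eef_pos: [0.5247, -0.0106, 0.0227]
ee_rot: [3.141, 0.0, 2.996]
force: [-0.9, -0.1, -2.4]
width: 0.0464
gripper_force: 20.0
d [ 0.01 -0.08  0.32] w [ 0.  0. -0.] from [ 0.5247 -0.0106  0.0227] yaw 2.996 w 0.0464 F [-0.9 -0.1 -2.4] t 23.45
```

```bash
python3 -m crank '[{"dx":0,"dy":-0.04,"dz":0.05,"wx":0,"wy":0,"wz":0},{"dx":0,"dy":-0.04,"dz":0.1,"wx":0,"wy":0,"wz":0},{"dx":0,"dy":-0.04,"dz":0.15,"wx":0,"wy":0,"wz":0},{"dx":0,"dy":-0.04,"dz":0.2,"wx":0,"wy":0,"wz":0},{"dx":0,"dy":-0.04,"dz":0.25,"wx":0,"wy":0,"wz":0},{"dx":0,"dy":-0.04,"dz":0.3,"wx":0,"wy":0,"wz":0},{"dx":0,"dy":-0.04,"dz":0.33,"wx":0,"wy":0,"wz":0},{"dx":0,"dy":-0.04,"dz":0.36,"wx":0,"wy":0,"wz":0},{"dx":0,"dy":-0.04,"dz":0.36,"wx":0,"wy":0,"wz":0},{"dx":0,"dy":-0.04,"dz":0.36,"wx":0,"wy":0,"wz":0}]'
```

```text
t: 24.7
eef_pos: [0.5245, -0.011, 0.0194]
ee_rot: [3.142, 0.0, 2.996]
force: [-3.0, 1.2, 5.6]
width: 0.0459
gripper_force: 20.0
```

```bash
python3 -m crank '[{"dx":0,"dy":0,"dz":0,"wx":0,"wy":0,"wz":0},{"dx":0,"dy":0,"dz":0,"wx":0,"wy":0,"wz":0},{"dx":0,"dy":0,"dz":0,"wx":0,"wy":0,"wz":0},{"dx":0,"dy":0,"dz":-0.2,"wx":0,"wy":0,"wz":0},{"dx":0,"dy":0,"dz":-2,"wx":0,"wy":0,"wz":0},{"dx":0,"dy":0,"dz":-6,"wx":0,"wy":0,"wz":0},{"dx":0,"dy":0,"dz":-11,"wx":0,"wy":0,"wz":0},{"dx":-2,"dy":-2,"dz":-16,"wx":0,"wy":0,"wz":-3},{"dx":-5,"dy":-5,"dz":-20,"wx":0,"wy":0,"wz":-7},{"dx":-7,"dy":-7,"dz":-24,"wx":0,"wy":0,"wz":-10}]' 6.6; python3 go.py .60 -.12 .30 -3.05;
```

```text
t: 25.95
eef_pos: [0.5841, -0.0916, 0.2606]
ee_rot: [3.142, 0.001, -3.111]
force: [1.0, 0.5, -0.5]
width: 0.0662
gripper_force: 0.0
d [-1.5  -2.89 -3.94] w [ 0.   0.  -3.5] from [ 0.5841 -0.0916  0.2606] yaw -3.1109 w 0.0662 F [ 1.   0.5 -0.5] t 25.95
```

```bash
python3 -m crank '[{"dx":-1,"dy":-2,"dz":-2,"wx":0,"wy":0,"wz":-2},{"dx":-1.5,"dy":-2.9,"dz":-4,"wx":0,"wy":0,"wz":-3.5},{"dx":-1.5,"dy":-2.9,"dz":-4,"wx":0,"wy":0,"wz":-3.5},{"dx":-1.5,"dy":-2.9,"dz":-4,"wx":0,"wy":0,"wz":-3.5},{"dx":-1.5,"dy":-2.9,"dz":-4,"wx":0,"wy":0,"wz":-3.5},{"dx":-1.5,"dy":-2.9,"dz":-4,"wx":0,"wy":0,"wz":-3.5},{"dx":-1.5,"dy":-2.9,"dz":-4,"wx":0,"wy":0,"wz":-3.5},{"dx":-1.5,"dy":-2.9,"dz":-4,"wx":0,"wy":0,"wz":-3.5},{"dx":-1.5,"dy":-2.9,"dz":-4,"wx":0,"wy":0,"wz":-3.5},{"dx":-1.5,"dy":-2.9,"dz":-4,"wx":0,"wy":0,"wz":-3.5}]'; python3 - <<'E'
from look import *
look("c",["fine_stone","middle_board","slip_stone","short_board","offcut","coarse_stone","long_board"],("wrist","side"),{"middle_board":["fine_stone"],"short_board":["slip_stone"],"coarse_stone":["offcut"]},
 {"fine_stone":[.5245,-.0115,.016,-.145]})
go(.547,-.164,.05,-3.047)
E
```

```text
t: 27.2
eef_pos: [0.5994, -0.119, 0.2989]
ee_rot: [3.142, 0.0, -3.052]
force: [0.1, -0.0, 0.1]
width: 0.0662
gripper_force: 0.0
wrist fine_stone [0.5235, -0.0112, 0.016, -0.1389] 0.915
wrist middle_board [0.5227, -0.0113, 0.0, -0.1483] 0.859
wrist slip_stone [0.5495, 0.1349, 0.016, 0.179] 0.89
wrist short_board [0.5501, 0.1351, 0.0, 0.1656] 0.834
wrist offcut [0.5464, -0.1644, 0.025, 0.0875] 0.966
wrist coarse_stone [0.5503, -0.163, 0.0, 0.1534] 0.817
wrist long_board [0.5343, -0.3194, 0.0, 0.1006] 0.961
side fine_stone [0.5283, -0.0111, 0.016, -0.1371] 0.908
side middle_board [0.5269, -0.01, 0.0, -0.1275] 0.834
side slip_stone none
side short_board none
side offcut [0.5494, -0.1638, 0.025, 0.092] 0.917
side coarse_stone [0.5542, -0.1636, 0.0, 0.1639] 0.839
side long_board [0.5353, -0.3148, 0.0, 0.0939] 0.928
d [ 5.62 -4.01 24.88] w [-0.  -0.  -0.3] from [ 0.5994 -0.119   0.2988] yaw -3.0516 w 0.0661 F [ 0.3 -0.5 -0.1] t 28.0
```

View pics/c_wrist.png

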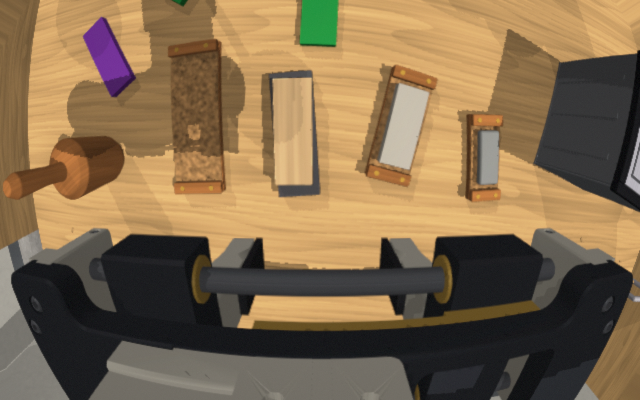

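The picture shows the fine stone (400,125) and slip stone (486,157) centred between their cleats. The bare plywood lies on the coarse stone at (293,133). Next, the offcut.

```bash
python3 -m crank '[{"dx":2,"dy":-2,"dz":4,"wx":0,"wy":0,"wz":0},{"dx":4,"dy":-3.5,"dz":9,"wx":0,"wy":0,"wz":0},{"dx":5.6,"dy":-4,"dz":14,"wx":0,"wy":0,"wz":-0.2},{"dx":5.6,"dy":-4,"dz":19,"wx":0,"wy":0,"wz":-0.2},{"dx":5.6,"dy":-4,"dz":22.5,"wx":0,"wy":0,"wz":-0.2},{"dx":5.6,"dy":-4,"dz":24.2,"wx":0,"wy":0,"wz":-0.2},{"dx":5.6,"dy":-4,"dz":24.8,"wx":0,"wy":0,"wz":-0.2},{"dx":5.6,"dy":-4,"dz":24.8,"wx":0,"wy":0,"wz":-0.2},{"dx":5.6,"dy":-4,"dz":24.8,"wx":0,"wy":0,"wz":-0.2},{"dx":5.6,"dy":-4,"dz":24.8,"wx":0,"wy":0,"wz":-0.2}]'; python3 go.py .5475 -.164 .0287 -3.0525
```

```text
t: 29.25
eef_pos: [0.5478, -0.1639, 0.0517]
ee_rot: [-3.141, 0.002, -3.048]
force: [-0.3, -0.4, 0.3]
width: 0.0659
gripper_force: 0.0
d [ 0.03 -0.01  2.3 ] w [-0.   0.1  0.3] from [ 0.5478 -0.1639  0.0517] yaw -3.048 w 0.0659 F [-0.3 -0.4  0.3] t 29.25
```

```bash
python3 -m crank '[{"dx":0,"dy":0,"dz":1,"wx":0,"wy":0,"wz":0.2},{"dx":0,"dy":0,"dz":1.7,"wx":0,"wy":0,"wz":0.2},{"dx":0,"dy":0,"dz":2.1,"wx":0,"wy":0,"wz":0.2},{"dx":0,"dy":0,"dz":2.25,"wx":0,"wy":0,"wz":0.2},{"dx":0,"dy":0,"dz":2.25,"wx":0,"wy":0,"wz":0.2},{"dx":0,"dy":0,"dz":2.25,"wx":0,"wy":0,"wz":0.2},{"dx":0,"dy":0,"dz":2.25,"wx":0,"wy":0,"wz":0.2},{"dx":0,"dy":0,"dz":2.25,"wx":0,"wy":0,"wz":0.2},{"dx":0,"dy":0,"dz":2.25,"wx":0,"wy":0,"wz":0.2},{"dx":0,"dy":0,"dz":2.25,"wx":0,"wy":0,"wz":0.2}]'; python3 -m crank '[{"dx":0,"dy":0,"dz":0,"wx":0,"wy":0,"wz":0},{"dx":0,"dy":0,"dz":0,"wx":0,"wy":0,"wz":0},{"dx":0,"dy":0,"dz":0,"wx":0,"wy":0,"wz":0},{"dx":0,"dy":0,"dz":0,"wx":0,"wy":0,"wz":0},{"dx":0,"dy":0,"dz":0,"wx":0,"wy":0,"wz":0},{"dx":0,"dy":0,"dz":0,"wx":0,"wy":0,"wz":0},{"dx":0,"dy":0,"dz":0,"wx":0,"wy":0,"wz":0},{"dx":0,"dy":0,"dz":0,"wx":0,"wy":0,"wz":0},{"dx":0,"dy":0,"dz":-1,"wx":0,"wy":0,"wz":0},{"dx":0,"dy":0,"dz":-4,"wx":0,"wy":0,"wz":0}]' 4 20; python3 - <<'E'
from h import *; from go import go
go(.466,.35,.30,-3.3386)
for n in("side","top"):
    arm.grab_frame(n)
    for q in("flap","scrap_bin"): 
        for r in arm.mark_of(n,q)[:1]+arm.find_in(n,q)[:1]: print(n,q,np.round(r["centre"],3),r["confidence"])
E
```

```text
t: 30.5
eef_pos: [0.5472, -0.1639, 0.0284]
ee_rot: [3.142, 0.0, -3.052]
force: [-1.2, -0.2, 0.1]
width: 0.0658
gripper_force: 0.0
t: 31.75
eef_pos: [0.5461, -0.1639, 0.0679]
ee_rot: [3.141, -0.003, -3.052]
force: [1.2, 0.1, -0.4]
width: 0.0519
gripper_force: 20.0
d [  3.44  51.9  -23.18] w [-0.  -0.2 16.4] from [ 0.5461 -0.1639  0.0679] yaw -3.0517 w 0.0519 F [ 1.2  0.1 -0.4] t 31.75Traceback (most recent call last):
  File "<stdin>", line 6, in <module>
ValueError: it knows: coarse_stone, fine_stone, gouge, long_board, mallet, middle_board, offcut, oil_can, scrap_bin, short_board, slip_stone
```

```bash
python3 -m crank '[{"dx":0,"dy":0,"dz":-5,"wx":0,"wy":0,"wz":0},{"dx":0,"dy":1,"dz":-10,"wx":0,"wy":0,"wz":0},{"dx":0,"dy":3,"dz":-15,"wx":0,"wy":0,"wz":0},{"dx":0,"dy":7,"dz":-19,"wx":0,"wy":0,"wz":0},{"dx":0.5,"dy":12,"dz":-22,"wx":0,"wy":0,"wz":2},{"dx":1,"dy":17,"dz":-23.2,"wx":0,"wy":0,"wz":4},{"dx":1.5,"dy":22,"dz":-23.2,"wx":0,"wy":0,"wz":6},{"dx":2,"dy":27,"dz":-23.2,"wx":0,"wy":0,"wz":8},{"dx":2.5,"dy":32,"dz":-23.2,"wx":0,"wy":0,"wz":11},{"dx":3,"dy":36,"dz":-23.2,"wx":0,"wy":0,"wz":13}]'; python3 go.py .466 .35 .30 -3.3386
```

```text
t: 33.05
eef_pos: [0.4842, 0.1936, 0.3012]
ee_rot: [3.141, 0.001, 3.004]
force: [-0.3, -0.5, -1.4]
width: 0.0519
gripper_force: 20.0
d [ 3.95 15.24  0.13] w [0.1 0.  3.4] from [0.4842 0.1936 0.3012] yaw 3.0042 w 0.0519 F [-0.3 -0.5 -1.4] t 33.05
```

```bash
python3 -m crank '[{"dx":0,"dy":5,"dz":0,"wx":0,"wy":0,"wz":2},{"dx":0,"dy":9,"dz":0,"wx":0,"wy":0,"wz":3},{"dx":0,"dy":12,"dz":0,"wx":0,"wy":0,"wz":3},{"dx":0,"dy":14,"dz":0,"wx":0,"wy":0,"wz":3},{"dx":0,"dy":14.5,"dz":0,"wx":0,"wy":0,"wz":3},{"dx":0,"dy":14.5,"dz":0,"wx":0,"wy":0,"wz":3},{"dx":0,"dy":14.5,"dz":0,"wx":0,"wy":0,"wz":3},{"dx":0,"dy":14.5,"dz":0,"wx":0,"wy":0,"wz":3},{"dx":0,"dy":14.5,"dz":0,"wx":0,"wy":0,"wz":3},{"dx":0,"dy":14.5,"dz":0,"wx":0,"wy":0,"wz":3}]'; python3 - <<'E'
from look import *
s=arm.get_state(); p=s["eef_pos"]
look("d",["offcut","flap"],("wrist","side"),{"flap":["offcut"]},{"offcut":[p[0],p[1],p[2]-.0035,-.197]})
go(.466,.35,.21,-3.3386)
E
```

```text
t: 34.3
eef_pos: [0.5048, 0.3354, 0.3005]
ee_rot: [3.141, 0.0, 2.952]
force: [0.1, 0.1, -0.5]
width: 0.0519
gripper_force: 20.0
wrist offcut [0.5037, 0.3345, 0.297, -0.1889] 0.738
wrist flap [0.4661, 0.348, 0.0, -0.1902] 0.862
side offcut [0.5038, 0.334, 0.297, -0.2644] 0.565
side flap [0.4675, 0.3482, 0.0, -0.1977] 0.951
d [4.08 0.68 9.03] w [-0.  -0.   0.5] from [0.5048 0.3357 0.3003] yaw 2.9525 w 0.0516 F [ 0.1  0.3 -0.7] t 34.6
```

View pics/d_wrist.png

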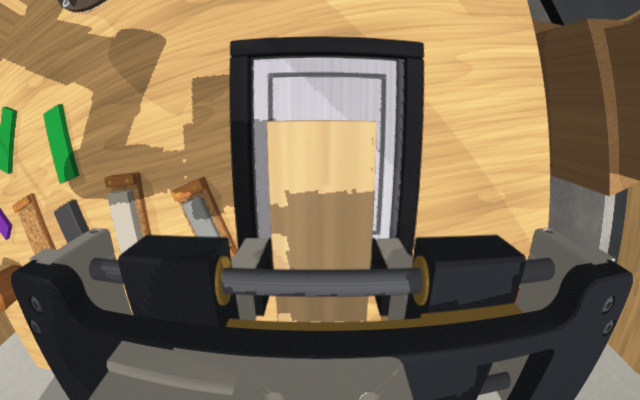

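The plywood is over the flap but still 4 cm short along the bin's length, because I left out the dx. The dark hinge line shows on the right (+y, column 400), so I'll bias 3 mm toward the free edge, then descend.

```bash
python3 -m crank '[{"dx":2,"dy":0.2,"dz":0,"wx":0,"wy":0,"wz":0.4},{"dx":3.5,"dy":0.3,"dz":0,"wx":0,"wy":0,"wz":0.4},{"dx":4,"dy":0.3,"dz":1,"wx":0,"wy":0,"wz":0.4},{"dx":4,"dy":0.3,"dz":3,"wx":0,"wy":0,"wz":0.4},{"dx":4,"dy":0.3,"dz":5,"wx":0,"wy":0,"wz":0.4},{"dx":4,"dy":0.3,"dz":7,"wx":0,"wy":0,"wz":0.4},{"dx":4,"dy":0.3,"dz":8,"wx":0,"wy":0,"wz":0.4},{"dx":4,"dy":0.3,"dz":8.5,"wx":0,"wy":0,"wz":0.4},{"dx":4,"dy":0.3,"dz":8.5,"wx":0,"wy":0,"wz":0.4},{"dx":4,"dy":0.3,"dz":8.5,"wx":0,"wy":0,"wz":0.4}]'; python3 go.py .466 .346 .147 -3.3386
```

```text
t: 35.85
eef_pos: [0.4664, 0.3464, 0.2161]
ee_rot: [3.141, 0.001, 2.946]
force: [0.8, 1.0, 0.7]
width: 0.0519
gripper_force: 20.0
d [ 0.03 -0.05  6.91] w [0.1 0.  0.1] from [0.4664 0.3464 0.2161] yaw 2.9455 w 0.0519 F [0.8 1.  0.7] t 35.85
```

```bash
python3 -m crank '[{"dx":0,"dy":0,"dz":0.7,"wx":0,"wy":0,"wz":0},{"dx":0,"dy":0,"dz":1.4,"wx":0,"wy":0,"wz":0},{"dx":0,"dy":0,"dz":2.2,"wx":0,"wy":0,"wz":0},{"dx":0,"dy":0,"dz":3,"wx":0,"wy":0,"wz":0},{"dx":0,"dy":0,"dz":3.8,"wx":0,"wy":0,"wz":0},{"dx":0,"dy":0,"dz":4.6,"wx":0,"wy":0,"wz":0},{"dx":0,"dy":0,"dz":5.4,"wx":0,"wy":0,"wz":0},{"dx":0,"dy":0,"dz":6.2,"wx":0,"wy":0,"wz":0},{"dx":0,"dy":0,"dz":6.9,"wx":0,"wy":0,"wz":0},{"dx":0,"dy":0,"dz":6.9,"wx":0,"wy":0,"wz":0}]' 4 40; python3 go.py .466 .346 .145 -3.3386
```

```text
t: 37.1
eef_pos: [0.4654, 0.3449, 0.145]
ee_rot: [-3.139, -0.001, 2.945]
force: [-0.0, -4.3, -0.3]
width: 0.0515
gripper_force: 43.7
d [-0.04  0.12  0.  ] w [-0.2 -0.1  0. ] from [0.4654 0.3449 0.145 ] yaw 2.945 w 0.0515 F [-0.  -4.3 -0.3] t 37.1
```

```bash
python3 -m crank '[{"dx":0,"dy":0,"dz":0,"wx":0,"wy":0,"wz":0},{"dx":0,"dy":0,"dz":0,"wx":0,"wy":0,"wz":0},{"dx":0,"dy":0,"dz":0,"wx":0,"wy":0,"wz":0},{"dx":0,"dy":0,"dz":0,"wx":0,"wy":0,"wz":0},{"dx":0,"dy":0,"dz":0,"wx":0,"wy":0,"wz":0},{"dx":0,"dy":0,"dz":0,"wx":0,"wy":0,"wz":0},{"dx":0,"dy":0,"dz":0,"wx":0,"wy":0,"wz":0},{"dx":0,"dy":0,"dz":0,"wx":0,"wy":0,"wz":0},{"dx":0,"dy":0,"dz":0,"wx":0,"wy":0,"wz":0},{"dx":0,"dy":0,"dz":0,"wx":0,"wy":0,"wz":0}]' 6.2 20; python3 -m crank '[{"dx":0,"dy":0,"dz":-1,"wx":0,"wy":0,"wz":0},{"dx":0,"dy":0,"dz":-2.5,"wx":0,"wy":0,"wz":0},{"dx":0,"dy":0,"dz":-4.5,"wx":0,"wy":0,"wz":0},{"dx":0,"dy":0,"dz":-7,"wx":0,"wy":0,"wz":0},{"dx":0,"dy":0,"dz":-11,"wx":0,"wy":0,"wz":0},{"dx":-3,"dy":0,"dz":-15,"wx":0,"wy":0,"wz":0},{"dx":-6,"dy":-2,"dz":-16,"wx":0,"wy":0,"wz":0},{"dx":-9,"dy":-4,"dz":-16,"wx":0,"wy":0,"wz":0},{"dx":-11,"dy":-6,"dz":-16,"wx":0,"wy":0,"wz":0},{"dx":-11,"dy":-6,"dz":-16,"wx":0,"wy":0,"wz":0}]' ; python3 - <<'E'
from h import *; from go import go
f=arm.grab_frame("wrist"); g=arm.grab_frame("side")
cv2.imwrite("pics/e.png",np.vstack([f[:300,:,::-1],g[100:,:,::-1]]))
go(.61,-.16,.30,-2.985)
E
```

```text
t: 38.35
eef_pos: [0.4658, 0.346, 0.1463]
ee_rot: [-3.141, -0.0, 2.945]
force: [-1.9, -5.2, -2.2]
width: 0.0622
gripper_force: 2.0
t: 39.6
eef_pos: [0.5642, 0.2657, 0.3077]
ee_rot: [3.138, 0.003, 2.944]
force: [-0.2, 0.4, 0.1]
width: 0.062
gripper_force: 0.0
d [-12.94 -40.93   0.66] w [  0.1   0.1 -20.2] from [0.563  0.2667 0.3074] yaw 2.945 w 0.0621 F [-0.   0.5 -0.1] t 39.7
```

View pics/e.png

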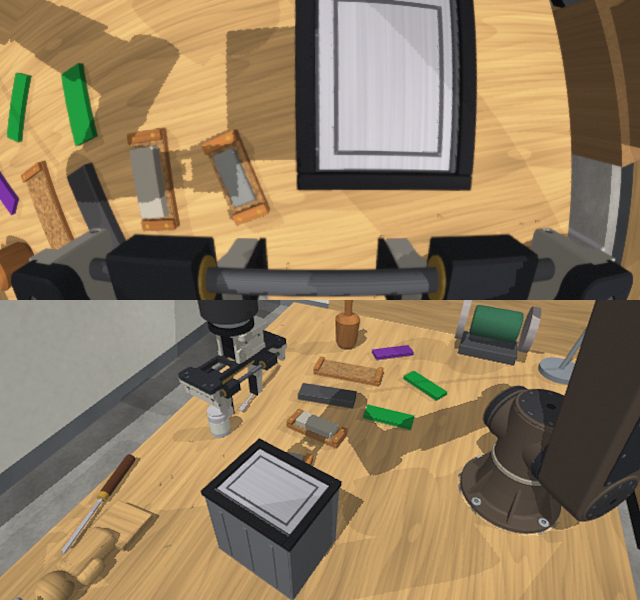

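The flap is shut and empty, and the offcut is gone from sight, so it is in the bin. The coarse stone now stands alone at about (327,396) in the side half of the picture. I'll move over it and measure again.

```bash
python3 -m crank '[{"dx":-1,"dy":-5,"dz":0,"wx":0,"wy":0,"wz":-2},{"dx":-2.5,"dy":-10,"dz":0,"wx":0,"wy":0,"wz":-5},{"dx":-4,"dy":-15,"dz":0,"wx":0,"wy":0,"wz":-8},{"dx":-5.5,"dy":-20,"dz":0,"wx":0,"wy":0,"wz":-11},{"dx":-7,"dy":-25,"dz":0,"wx":0,"wy":0,"wz":-14},{"dx":-9,"dy":-30,"dz":0,"wx":0,"wy":0,"wz":-17},{"dx":-11,"dy":-35,"dz":0,"wx":0,"wy":0,"wz":-20},{"dx":-12,"dy":-39,"dz":0,"wx":0,"wy":0,"wz":-20.2},{"dx":-13,"dy":-42,"dz":0,"wx":0,"wy":0,"wz":-20.2},{"dx":-13.5,"dy":-43,"dz":0,"wx":0,"wy":0,"wz":-20.2}]' 7.4; python3 -m crank '[{"dx":0,"dy":0,"dz":0,"wx":0,"wy":0,"wz":0},{"dx":0,"dy":0,"dz":0,"wx":0,"wy":0,"wz":0},{"dx":0,"dy":0,"dz":0,"wx":0,"wy":0,"wz":0},{"dx":0,"dy":0,"dz":0,"wx":0,"wy":0,"wz":0},{"dx":0,"dy":0,"dz":0,"wx":0,"wy":0,"wz":0},{"dx":0,"dy":0,"dz":0,"wx":0,"wy":0,"wz":0},{"dx":0,"dy":0,"dz":0,"wx":0,"wy":0,"wz":0},{"dx":0,"dy":0,"dz":0,"wx":0,"wy":0,"wz":0},{"dx":0,"dy":0,"dz":0,"wx":0,"wy":0,"wz":0},{"dx":0,"dy":0,"dz":0,"wx":0,"wy":0,"wz":0}]'; python3 - <<'E'
from look import *
look("f",["coarse_stone","long_board"],("wrist","side","top"))
go(.552,-.163,.04,-2.985)
E
```

```text
t: 40.95
eef_pos: [0.6116, -0.1828, 0.3067]
ee_rot: [-3.141, 0.001, -2.986]
force: [-0.6, -0.4, 0.2]
width: 0.074
gripper_force: 0.0
t: 42.2
eef_pos: [0.6108, -0.1823, 0.3064]
ee_rot: [3.142, -0.0, -2.985]
force: [-0.8, -0.4, 0.2]
width: 0.0742
gripper_force: 0.0
wrist coarse_stone [0.5518, -0.1623, 0.0, 0.1565] 0.964
wrist long_board [0.5335, -0.3183, 0.0, 0.0975] 0.969
side coarse_stone [0.5531, -0.1609, 0.0, 0.1494] 0.943
side long_board [0.5375, -0.3153, 0.0, 0.1015] 0.931
top coarse_stone [0.5495, -0.1611, 0.0, 0.1589] 0.807
top long_board [0.5355, -0.3137, 0.0, 0.0986] 0.936
d [ 5.51  2.82 26.64] w [-0. -0. -0.] from [ 0.6108 -0.1823  0.3064] yaw -2.9852 w 0.0741 F [-0.2 -0.2  0.1] t 42.65
```

```bash
python3 -m crank '[{"dx":2,"dy":1,"dz":4,"wx":0,"wy":0,"wz":0},{"dx":4,"dy":2,"dz":9,"wx":0,"wy":0,"wz":0},{"dx":5.5,"dy":2.9,"dz":14,"wx":0,"wy":0,"wz":0},{"dx":5.5,"dy":2.9,"dz":19,"wx":0,"wy":0,"wz":0},{"dx":5.5,"dy":2.9,"dz":23,"wx":0,"wy":0,"wz":0},{"dx":5.5,"dy":2.9,"dz":25.5,"wx":0,"wy":0,"wz":0},{"dx":5.5,"dy":2.9,"dz":26.5,"wx":0,"wy":0,"wz":0},{"dx":5.5,"dy":2.9,"dz":26.5,"wx":0,"wy":0,"wz":0},{"dx":5.5,"dy":2.9,"dz":26.5,"wx":0,"wy":0,"wz":0},{"dx":5.5,"dy":2.9,"dz":26.5,"wx":0,"wy":0,"wz":0}]'; python3 - <<'E'
from h import *; from go import go
go(.5515,-.1617,.008,-2.987)
for n in("side","top"):
    for r in arm.mark_of(n,"mallet")[:1]: print(n,np.round(r["centre"],3),r["confidence"])
E
```

```text
t: 43.9
eef_pos: [0.5527, -0.1622, 0.0425]
ee_rot: [-3.141, 0.002, -2.985]
force: [-0.4, -0.2, -0.6]
width: 0.0738
gripper_force: 0.0
d [0.12 0.07 3.45] w [-0.   0.1  0.1] from [ 0.5527 -0.1622  0.0425] yaw -2.9851 w 0.0738 F [-0.4 -0.2 -0.6] t 43.9
side [ 0.607 -0.489  0.003] 0.93
top [ 0.601 -0.486  0.004] 0.8
```

```bash
python3 -m crank '[{"dx":0.1,"dy":0.05,"dz":1,"wx":0,"wy":0,"wz":0},{"dx":0.1,"dy":0.05,"dz":2,"wx":0,"wy":0,"wz":0},{"dx":0.1,"dy":0.05,"dz":2.8,"wx":0,"wy":0,"wz":0},{"dx":0.1,"dy":0.05,"dz":3.3,"wx":0,"wy":0,"wz":0},{"dx":0.1,"dy":0.05,"dz":3.35,"wx":0,"wy":0,"wz":0},{"dx":0.1,"dy":0.05,"dz":3.35,"wx":0,"wy":0,"wz":0},{"dx":0.1,"dy":0.05,"dz":3.35,"wx":0,"wy":0,"wz":0},{"dx":0.1,"dy":0.05,"dz":3.35,"wx":0,"wy":0,"wz":0},{"dx":0.1,"dy":0.05,"dz":3.35,"wx":0,"wy":0,"wz":0},{"dx":0.1,"dy":0.05,"dz":3.35,"wx":0,"wy":0,"wz":0}]'; python3 -m crank '[{"dx":0,"dy":0,"dz":0,"wx":0,"wy":0,"wz":0},{"dx":0,"dy":0,"dz":0,"wx":0,"wy":0,"wz":0},{"dx":0,"dy":0,"dz":0,"wx":0,"wy":0,"wz":0},{"dx":0,"dy":0,"dz":0,"wx":0,"wy":0,"wz":0},{"dx":0,"dy":0,"dz":0,"wx":0,"wy":0,"wz":0},{"dx":0,"dy":0,"dz":0,"wx":0,"wy":0,"wz":0},{"dx":0,"dy":0,"dz":0,"wx":0,"wy":0,"wz":0},{"dx":0,"dy":0,"dz":0,"wx":0,"wy":0,"wz":0},{"dx":0,"dy":0,"dz":-0.5,"wx":0,"wy":0,"wz":0},{"dx":0,"dy":0,"dz":-2,"wx":0,"wy":0,"wz":0}]' 5 45; python3 go.py .535 -.316 .12 -3.0466
```

```text
t: 45.25
eef_pos: [0.5509, -0.1618, 0.0079]
ee_rot: [3.142, 0.0, -2.985]
force: [-0.5, 0.4, 1.0]
width: 0.0739
gripper_force: 0.0
t: 46.5
eef_pos: [0.5495, -0.1619, 0.0272]
ee_rot: [3.141, -0.003, -2.986]
force: [-0.3, 0.1, -5.5]
width: 0.0597
gripper_force: 45.0
d [  3.86 -15.    -9.27] w [ 0.  -0.2  3.5] from [ 0.5495 -0.1619  0.0272] yaw -2.9856 w 0.0597 F [-0.3  0.1 -5.5] t 46.5
```

```bash
python3 -m crank '[{"dx":0,"dy":0,"dz":-4,"wx":0,"wy":0,"wz":0},{"dx":0.5,"dy":-3,"dz":-7,"wx":0,"wy":0,"wz":1},{"dx":1.5,"dy":-7,"dz":-9.3,"wx":0,"wy":0,"wz":2},{"dx":2.7,"dy":-11,"dz":-9.3,"wx":0,"wy":0,"wz":3},{"dx":3.6,"dy":-14,"dz":-9.3,"wx":0,"wy":0,"wz":3.5},{"dx":3.9,"dy":-15,"dz":-9.3,"wx":0,"wy":0,"wz":3.5},{"dx":3.9,"dy":-15,"dz":-9.3,"wx":0,"wy":0,"wz":3.5},{"dx":3.9,"dy":-15,"dz":-9.3,"wx":0,"wy":0,"wz":3.5},{"dx":3.9,"dy":-15,"dz":-9.3,"wx":0,"wy":0,"wz":3.5},{"dx":3.9,"dy":-15,"dz":-9.3,"wx":0,"wy":0,"wz":3.5}]'; python3 - <<'E'
from look import *
s=arm.get_state(); p=s["eef_pos"]
look("g",["coarse_stone","long_board"],("wrist","side"),{"long_board":["coarse_stone"]},{"coarse_stone":[p[0],p[1],p[2]-.008,.095]})
go(.535,-.316,.029,-3.0466)
E
```

```text
t: 47.75
eef_pos: [0.536, -0.3154, 0.121]
ee_rot: [3.142, 0.0, -3.045]
force: [0.4, 0.5, -5.9]
width: 0.0593
gripper_force: 45.0
wrist coarse_stone [0.5354, -0.3161, 0.113, 0.097] 0.714
wrist long_board none
side coarse_stone [0.5375, -0.3158, 0.113, 0.1005] 0.685
side long_board [0.5363, -0.3165, 0.0, 0.0926] 0.874
d [0.08 0.01 9.18] w [ 0. -0.  0.] from [ 0.5358 -0.316   0.1208] yaw -3.0462 w 0.0598 F [-0.7  0.4 -5.3] t 48.05
```

View pics/g_wrist.png

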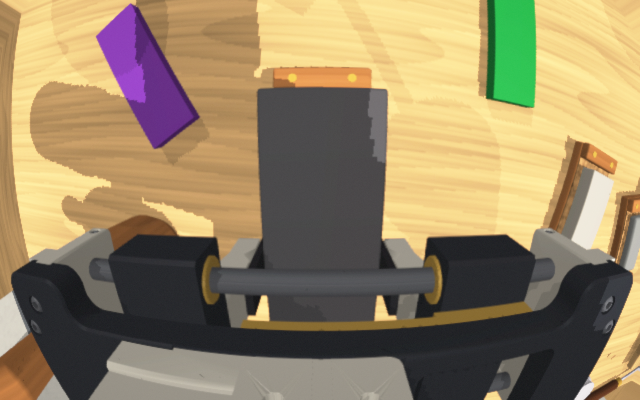

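The stone (columns 258–387) is centred over the cleat (273–371). I'll lower it with a 1.3 mm correction along its length.

```bash
python3 -m crank '[{"dx":0.1,"dy":0,"dz":3,"wx":0,"wy":0,"wz":0},{"dx":0.13,"dy":0,"dz":5.5,"wx":0,"wy":0,"wz":0},{"dx":0.13,"dy":0,"dz":7.5,"wx":0,"wy":0,"wz":0},{"dx":0.13,"dy":0,"dz":8.7,"wx":0,"wy":0,"wz":0},{"dx":0.13,"dy":0,"dz":9.1,"wx":0,"wy":0,"wz":0},{"dx":0.13,"dy":0,"dz":9.2,"wx":0,"wy":0,"wz":0},{"dx":0.13,"dy":0,"dz":9.2,"wx":0,"wy":0,"wz":0},{"dx":0.13,"dy":0,"dz":9.2,"wx":0,"wy":0,"wz":0},{"dx":0.13,"dy":0,"dz":9.2,"wx":0,"wy":0,"wz":0},{"dx":0.13,"dy":0,"dz":9.2,"wx":0,"wy":0,"wz":0}]'; python3 go.py .5345 -.316 .024 -3.0466
```

```text
t: 49.3
eef_pos: [0.5345, -0.3162, 0.029]
ee_rot: [-3.141, 0.0, -3.046]
force: [-0.0, 0.5, -5.8]
width: 0.0595
gripper_force: 45.0
d [-0.    0.02  0.5 ] w [-0.  0.  0.] from [ 0.5345 -0.3162  0.029 ] yaw -3.0464 w 0.0595 F [-0.   0.5 -5.8] t 49.3
```

```bash
python3 -m crank '[{"dx":0,"dy":0,"dz":0.1,"wx":0,"wy":0,"wz":0},{"dx":0,"dy":0,"dz":0.2,"wx":0,"wy":0,"wz":0},{"dx":0,"dy":0,"dz":0.28,"wx":0,"wy":0,"wz":0},{"dx":0,"dy":0,"dz":0.34,"wx":0,"wy":0,"wz":0},{"dx":0,"dy":0,"dz":0.4,"wx":0,"wy":0,"wz":0},{"dx":0,"dy":0,"dz":0.44,"wx":0,"wy":0,"wz":0},{"dx":0,"dy":0,"dz":0.48,"wx":0,"wy":0,"wz":0},{"dx":0,"dy":0,"dz":0.51,"wx":0,"wy":0,"wz":0},{"dx":0,"dy":0,"dz":0.52,"wx":0,"wy":0,"wz":0},{"dx":0,"dy":0,"dz":0.52,"wx":0,"wy":0,"wz":0}]'
```

```text
t: 50.55
eef_pos: [0.5345, -0.3162, 0.0239]
ee_rot: [-3.142, 0.0, -3.046]
force: [-0.6, -0.3, -2.0]
width: 0.0596
gripper_force: 45.0
```

```bash
python3 -m crank '[{"dx":0,"dy":0,"dz":0.02,"wx":0,"wy":0,"wz":0},{"dx":0,"dy":0,"dz":0.04,"wx":0,"wy":0,"wz":0},{"dx":0,"dy":0,"dz":0.05,"wx":0,"wy":0,"wz":0},{"dx":0,"dy":0,"dz":0.05,"wx":0,"wy":0,"wz":0},{"dx":0,"dy":0,"dz":0.05,"wx":0,"wy":0,"wz":0},{"dx":0,"dy":0,"dz":0.05,"wx":0,"wy":0,"wz":0},{"dx":0,"dy":0,"dz":0.05,"wx":0,"wy":0,"wz":0},{"dx":0,"dy":0,"dz":0.05,"wx":0,"wy":0,"wz":0},{"dx":0,"dy":0,"dz":0.05,"wx":0,"wy":0,"wz":0},{"dx":0,"dy":0,"dz":0.05,"wx":0,"wy":0,"wz":0}]'
```

```text
t: 51.8
eef_pos: [0.5345, -0.3162, 0.0238]
ee_rot: [-3.141, 0.0, -3.046]
force: [-3.2, 3.3, 6.4]
width: 0.0595
gripper_force: 45.0
```

Firm contact. Release, rise and look.

```bash
python3 -m crank '[{"dx":0,"dy":0,"dz":0,"wx":0,"wy":0,"wz":0},{"dx":0,"dy":0,"dz":0,"wx":0,"wy":0,"wz":0},{"dx":0,"dy":0,"dz":0,"wx":0,"wy":0,"wz":0},{"dx":0,"dy":0,"dz":0,"wx":0,"wy":0,"wz":0},{"dx":0,"dy":0,"dz":-1,"wx":0,"wy":0,"wz":0},{"dx":0,"dy":0,"dz":-5,"wx":0,"wy":0,"wz":0},{"dx":0,"dy":0,"dz":-10,"wx":0,"wy":0,"wz":0},{"dx":0,"dy":0,"dz":-15,"wx":0,"wy":0,"wz":0},{"dx":-2,"dy":3,"dz":-20,"wx":0,"wy":0,"wz":2},{"dx":-4,"dy":7,"dz":-25,"wx":0,"wy":0,"wz":4}]' 7.5 20; python3 -m crank '[{"dx":-3,"dy":5,"dz":-2,"wx":0,"wy":0,"wz":0},{"dx":-4,"dy":10,"dz":-3,"wx":0,"wy":0,"wz":0},{"dx":-4,"dy":15,"dz":-3,"wx":0,"wy":0,"wz":0},{"dx":-4,"dy":17,"dz":-3,"wx":0,"wy":0,"wz":0},{"dx":-4,"dy":17,"dz":-3,"wx":0,"wy":0,"wz":0},{"dx":-4,"dy":17,"dz":-3,"wx":0,"wy":0,"wz":0},{"dx":-4,"dy":17,"dz":-3,"wx":0,"wy":0,"wz":0},{"dx":-4,"dy":17,"dz":-3,"wx":0,"wy":0,"wz":0},{"dx":-4,"dy":17,"dz":-3,"wx":0,"wy":0,"wz":0},{"dx":-4,"dy":17,"dz":-3,"wx":0,"wy":0,"wz":0}]'; python3 - <<'E'
from look import *
look("h",["coarse_stone","long_board","fine_stone","middle_board","slip_stone","short_board"],("wrist",),{"long_board":["coarse_stone"],"middle_board":["fine_stone"],"short_board":["slip_stone"]},
 {"coarse_stone":[.5345,-.316,.016,.095],"fine_stone":[.5245,-.0115,.016,-.145]})
E
```

```text
t: 53.05
eef_pos: [0.5666, -0.2454, 0.2726]
ee_rot: [-3.141, 0.002, -3.119]
force: [1.2, 0.4, -0.5]
width: 0.0747
gripper_force: 0.0
t: 54.3
eef_pos: [0.6022, -0.0748, 0.2997]
ee_rot: [-3.142, -0.0, -3.116]
force: [-0.6, 0.6, 0.3]
width: 0.0752
gripper_force: 0.0
wrist coarse_stone [0.5346, -0.32, 0.016, 0.0907] 0.965
wrist long_board [0.5339, -0.3209, 0.0, 0.1031] 0.862
wrist fine_stone [0.5237, -0.0116, 0.016, -0.1372] 0.95
wrist middle_board [0.5226, -0.012, 0.0, -0.1461] 0.812
wrist slip_stone [0.5494, 0.1354, 0.016, 0.1835] 0.879
wrist short_board [0.5508, 0.1358, 0.0, 0.1706] 0.838
```

View pics/h_wrist.png

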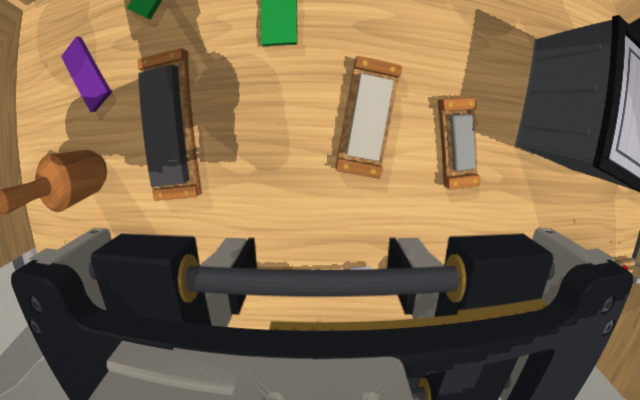

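All three stones lie centred and square between their cleats: coarse (163,125), fine (370,116) and slip (462,142). Each is within about 1.5 mm and 1° of its board, and the flap is shut. Handing in.

```bash
python3 -c "
from station import arm
print(arm.job_done())"
```

```text
the job is handed in; nothing more can be done
None
```

The job is handed in: the coarse, fine and slip stones each lie flat on their own board, within about 1.5 mm of centre by the last wrist view, and the plywood offcut was pushed through the flap into the scrap bin; the arm finished clear at about 55 s of the 99 s, and no verdict came back.

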